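Slide a standing air cylinder into the checking station and work the hand valve

ROBOT

A 6-joint arm with a two-finger parallel gripper is mounted at the origin on the work surface. World frame = base frame: x ahead of the robot, y to its left, z up, the work surface at z = 0. Lengths are in m, angles in rad, forces in N, time in s.
With the tool pointing down it reaches from about 0.375 to 0.9 m from the base axis. Payload 3.1 kg.
Tool frame: the origin (TCP) lies at the very end of the fingers, on their centre line; the grasp point (between the pads) lies 19 mm behind it (grip_depth is the distance from the TCP to the grasp point, in m); z points along the fingers, y is the line along which they close (so a half turn about z gives the same grasp; the last joint's range is limited). The gripper opens to 85 mm and grips with 20 to 120 N. Pads are 22 mm wide; open, the fingers measure 114 mm over their backs; the gripper's body (76 mm by 85 mm) begins 54 mm behind the grasp point. The pads swing forward as they close: fully open they stand 13 mm farther back than shut.
Start: joints at [-1.433, 0.527, 1.433, -0, 1.181, -0.178], TCP at [0.194, -0.594, 0.208] pointing down, gripper open.
Joint ranges: [-3.08, 3.08], [-0.75, 2.2], [0.22, 2.44], [-1.43, 4.57], [0, 2.65], [-2.85, 2.85]. Speed limits (rad/s): [2.79, 2.79, 3.14, 3.14, 3.14, 3.14].

INTERFACE

Orientations are given as a unit quaternion [x, y, z, w].
In Python, from station import * gives the robot as it stands.
- The arm moves only by the tool apply_moves, never from a script. Its argument "plan" is a list of rows, each a list of 7 numbers: the shift along the tool's x, y, z in m, then the turn, a rotation vector about the tool's x, y, z in rad, then the gripper command: -1 is fully open, 1 is shut, values between are in proportion. In form: [[dx, dy, dz, wx, wy, wz, jaw], ...]. A call has 1 to 8 rows; each row shifts and turns the commanded pose from where the row before left it, along the tool's axes as they then stand; what a row does not reach is not made up. A row lasts 1/8 s, in which the tool goes at most 62.5 mm and 10.7 degrees, less where a joint would pass 70% of its speed; a pose out of reach is approached as far as the arm can. A call is refused whole if a number of a shift passes 0.0625 or a number of a turn 0.188, either way. A call with a gripper value outside its range is refused whole. The fingers move at their own pace and stop on an object; "force" is the grip in N (left out, the last holds). Time passes only in rows, so rows that do not move let the fingers close. It gives the time, the measured TCP pose, the force, the opening and the grip force at its end, in the units of the state.
- sense(): the state, without advancing time (a new reading comes with each control period).
- snapshot(name): name is "scene" or "top" or "wrist"; returns the picture (384x512x3 uint8, red, green, blue); there is no depth.
- calibration(name): a dict with "camera_matrix" (3x3 intrinsics, pixels), "k1" (the pictures are not rectified: a ray, as slopes to the right and down, at radius r is drawn at 1 + k1 r^2 times it, then the intrinsics apply), "R" (3x3) and "t" (3): a world point X has camera coordinates R X + t; the wrist camera has in their place "mount" (4x4, takes a point from camera to tool coordinates, whose origin is the TCP and whose axes are the flange's). Camera axes: x right, y down, z forward; pixel columns grow to the right and rows downward; lengths in m; the calibration is good to about 2 mm. A picture is of the moment at which its call begins: read the wrist's pose just before it. calibration takes no time and is no camera call.
- sign_off(): hands the job in; it is judged then, once.
The state is a dict: "t": time; "q": joint angles; "qd": joint speeds; "tau": joint torques, N m; "tcp_pos": TCP position; "tool_rot": TCP orientation; "force": force on the tool from outside, world axes, zero at the start; "ft_torque": the same for the moment, N m; "finger_gap": opening from 0.0 (shut) to 1.0 (fully open); "gripper_force": force on a finger pad.
Only numpy, scipy, OpenCV 4.12 (cv2) and the standard library are available. Lean on these libraries where they do the work, as an engineer would, in place of code of your own. Each camera call takes 0.05 s, during which the arm holds its last target. There are 200 camera calls.

TASK

Load the checking station: with the fingertips, push the tall round air cylinder low on its body so that it slides across the plate, always standing and never picked up, until it rests fully home in the vee under the sensor. Once it is home and only then, press the hand valve's round button all the way down, keep it down for about a second so that the sensor comes down over the cylinder, and let it up again. Leave the cylinder standing in the vee, and everything else where it is.

Things in the scene. Friction and masses are not known exactly. Their poses are not given: they have to be found in the camera images.
- cyl: Tall round air cylinder standing on end on the plate, bare metal, 0.44 to 0.66 kg. Rear cap at the foot 44 mm across, 24 mm high; barrel 40 mm across up to 136 mm; front cap 44 mm across up to 160 mm; 12 mm rod stub to 175 mm. Origin: centre of the underside; z up its axis. Friction on the plate about 0.6 (0.48 to 0.72): pushes more than about 30 mm above the plate may topple it.
- vee_seat (a point): Where the centre of the cylinder's underside must come: on the plate's upper face, 12 mm above the bench, below the sensor. x points into the vee, away from its open side (which faces roughly to the robot), y left, z up. The vee's two steel faces, 30 mm high and 45 mm long, meet 25 mm beyond this point along x, each 60 degrees from the x axis; both touch a 44 mm foot centred here.
- station: The station: a smooth flat aluminium plate, 320 by 420 mm and 12 mm thick, carrying vee, column and valves. Origin: on the bench under vee_seat, same axes; the plate spans x -190 to +130, y -220 to +200 mm from it. Column 40 mm square at x +60, y +115, 350 mm high; a cross arm, 285 to 315 mm up, runs from it to the sensor's air cylinder above the seat (up to 360 mm).
- sensor_face (a point): Centre of the lower face of the sensor (a 12 mm brass stick on the air cylinder's rod), straight above the seat; 203 mm above the bench while the valve is up, 191 mm while it is pressed, 4 mm clear of the rod stub of a cylinder in the vee.
- valve_top (a point): Centre of the top face of the hand valve's round push button (32 mm across), 74 mm above the bench, facing up. It is the valve at the near end of the two-valve bracket on the plate's right side; the one 90 mm farther from the robot has a bar-shaped selector on top instead and is not used.
- valve (a joint): How far the button is pressed: 0 up, 0.007 m fully down (a stop). Sprung: fully down takes about 4 N, and it comes up by itself. While it is down the sensor is down.
- profile_cyl: A square profile cylinder, 40 by 40 by 110 mm with a 12 mm rod stub to 124 mm, standing on the plate beside the round one (either may be on the left). Not used. Origin: centre of its underside.
- piston: A spare piston, a metal disc 38 mm in diameter and 30 mm high, on the plate's left side. Not used. Origin: centre of its underside.
- oil: A white oil bottle, 56 mm in diameter, 170 mm high, on the bench to the right. Not used. Origin: centre of its underside.
- driver: A screwdriver lying on the bench to the left. Not used. Origin: its underside.
- wrench: A wrench lying on the bench to the right. Not used. Origin: its underside.
- gauge: A round pressure gauge, 50 mm in diameter and 24 mm high, lying face up on the bench to the left. Not used. Origin: centre of its underside.

How it is judged:
On the way, in this order (a step that is already met when the one before it is completed fails the run):
1. the round cylinder stands fully home in the vee (horizontal distance between cyl and vee_seat below 0.004 m and angle between cyl's own z axis and vertical below 0.05 rad), for 0.3 s.
2. the valve button is held fully down, the cylinder still home (all of step 1 and value of joint valve above 0.0055 m), for 0.5 s.
At the end, for the whole second after the job is handed in: The round cylinder stands upright (within 0.05 rad) and still in the vee, its foot's centre within 4 mm of the seat; the valve button is up again; nothing else has been shifted by more than 30 mm (all of step 1 and linear speed of cyl below 0.01 m/s and value of joint valve below 0.0015 m and distance of each of profile_cyl, piston, oil, driver, wrench, gauge from where it was at the start of the episode below 0.03 m); the robot touches nothing.
It fails at once if the round cylinder is tipped by more than 0.15 rad (angle between cyl's own z axis and vertical above 0.15 rad).
It fails at once if the round cylinder is lifted off the plate (z of cyl in the frame of vee_seat above 0.006 m).
It fails at once if the round cylinder is pushed off the plate (z of cyl in the frame of vee_seat below -0.005 m).
It fails at once if the valve button is pressed before the cylinder is home (value of joint valve above 0.003 m and horizontal distance between cyl and vee_seat above 0.008 m).
It fails at once if another thing is shifted by more than 30 mm (distance of any of profile_cyl, piston, oil, driver, wrench, gauge from where it was at the start of the episode above 0.03 m).
It also fails if it takes over 58 s, if anything falls off the work surface, if the arm or the gripper's body presses on something with over 40 N, if the wrist force passes 120 N, or if a joint passes its speed limit or range.

## Working session

There is one attempt and no reset: what is moved stays moved. The work goes in short steps, Python scripts to look and compute and a tool call to move; the robot and the scene stay as the last step left them, time stands still between calls to the robot, and variables do not carry over. Pictures are saved under pics/ and viewed, at most 10 in all, crops included, and the job is handed in when it is done.

Besides the shell and the picture viewer there is one more tool, called in YAML: its name, and indented under it one key for each argument. apply_moves: Moves the arm, as the interface text tells. Its arguments: {"type":"object","properties":{"plan":{"type":"array"},"force":{"type":"number"}},"required":["plan"]}

```bash
mkdir -p pics; ls; python3 - <<'E'
from station import *
import cv2
s=sense(); print(s['t'],s['tcp_pos'],s['tool_rot'],s['finger_gap'])
for n in("scene","top"):
    cv2.imwrite(f"pics/{n}0.png",snapshot(n)[:,:,::-1]); c=calibration(n); print(n,c)
print(calibration("wrist"))
E
```

```text
pics
0.0 [ 0.19402651 -0.59330999  0.20692508] [ 9.87561882e-01  1.57226995e-01  1.32160688e-05 -1.09569140e-03] 1.001185343694406
scene {'camera_matrix': array([[359.31077885,   0.        , 257.83568017],
       [  0.        , 359.31077885, 194.09006187],
       [  0.        ,   0.        ,   1.        ]]), 'k1': -0.06991019551147026, 'R': array([[-0.80363968,  0.59486483, -0.01729469],
       [ 0.4734029 ,  0.62139871, -0.62430229],
       [-0.36062857, -0.50990145, -0.78099139]]), 't': array([ 0.38021949, -0.11746521,  1.23327679])}
top {'camera_matrix': array([[372.04116755,   0.        , 250.29046806],
       [  0.        , 372.04116755, 193.67068039],
       [  0.        ,   0.        ,   1.        ]]), 'k1': 0.0061088148245904885, 'R': array([[ 0.02235446, -0.99947071,  0.02363406],
       [-0.99248227, -0.02503105, -0.11980146],
       [ 0.12032963, -0.02077829, -0.99251652]]), 't': array([-0.03629379,  0.4928592 ,  1.33086406])}
{'camera_matrix': array([[278.78140298,   0.        , 256.73695086],
       [  0.        , 278.78140298, 194.70109283],
       [  0.        ,   0.        ,   1.        ]]), 'k1': -0.061052626981476746, 'mount': array([[-1.26844007e-03, -9.48606895e-01, -3.16454342e-01,
         8.12135932e-02],
       [ 9.99999055e-01, -1.03572313e-03, -9.03589342e-04,
        -1.62157416e-04],
       [ 5.29391999e-04, -3.16455189e-01,  9.48607312e-01,
        -1.65990927e-01],
       [ 0.00000000e+00,  0.00000000e+00,  0.00000000e+00,
         1.00000000e+00]])}
```

View pics/scene0.png

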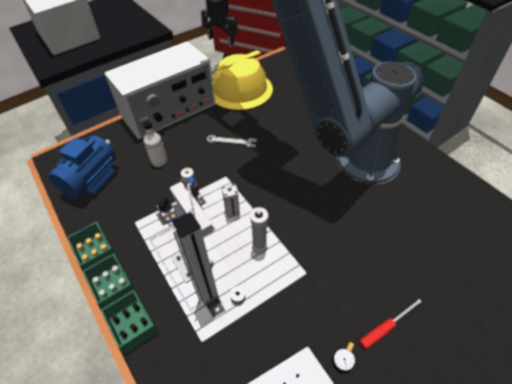

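View pics/top0.png

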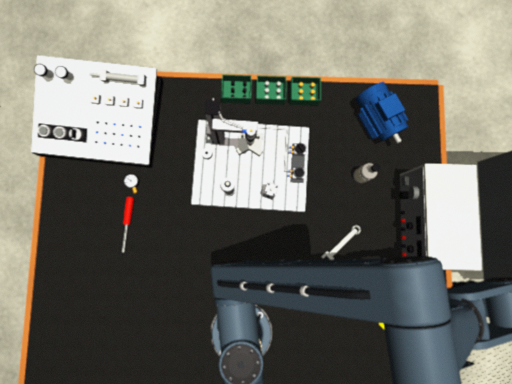

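The scene view shows the round cylinder near (260,230), the profile one near (231,200) and the column at (200,265). The top view shows the plate with corners near (201,121), (310,127), (305,211) and (192,205), the round cylinder at (228,187), the profile at (269,189) and the valves at (298,148) and (298,172).

```bash
cat > h.py <<'E'
from station import *
import numpy as np, cv2
from scipy.spatial.transform import Rotation as Ro
def cam(n,s=None):
    c=calibration(n)
    if n!="wrist": return c["camera_matrix"],c["k1"],c["R"],c["t"]
    s=s or sense(); T=np.eye(4);T[:3,:3]=Ro.from_quat(s['tool_rot']).as_matrix();T[:3,3]=s['tcp_pos']
    M=np.linalg.inv(T@c["mount"]); return c["camera_matrix"],c["k1"],M[:3,:3],M[:3,3]
def ray(C,px):
    K,k1,R,t=C
    u=cv2.undistortPoints(np.array(px,float).reshape(-1,1,2),K,np.array([k1,0,0,0,0.]))[:,0]
    d=np.c_[u,np.ones(len(u))]@R; return -R.T@t,d
def plane(C,px,z):
    o,d=ray(C,px); return o+d*((z-o[2])/d[:,2:])
def proj(C,X):
    K,k1,R,t=C
    return cv2.projectPoints(np.array(X,float).reshape(-1,1,3),cv2.Rodrigues(R)[0],t,K,np.array([k1,0,0,0,0.]))[0][:,0]
def two(C1,p1,C2,p2):
    o1,d1=ray(C1,[p1]);o2,d2=ray(C2,[p2]);A=np.c_[d1[0],-d2[0]]
    l=np.linalg.lstsq(A,o2-o1,rcond=None)[0];a=o1+l[0]*d1[0];b=o2+l[1]*d2[0]
    return (a+b)/2,np.linalg.norm(a-b)
E
python3 - <<'E'
from h import *
im=cv2.imread("pics/top0.png"); C=cam("top")
g=im.min(2); m=np.zeros_like(g); m[100:225,180:320]=(g[100:225,180:320]>150)*255
m=cv2.morphologyEx(m,cv2.MORPH_CLOSE,np.ones((7,7)))
cs=max(cv2.findContours(m,0,1)[0],key=cv2.contourArea)
r=cv2.minAreaRect(cs); print(r)
P=plane(C,cv2.boxPoints(r),0.012);print(P)
q=cv2.minAreaRect(plane(C,cs[:,0],0.012)[:,:2].astype(np.float32));print("world rect",q,cv2.boxPoints(q))
cv2.imwrite("pics/top0c.png",cv2.resize(im[105:225,180:320],None,fx=5,fy=5,interpolation=2))
im=cv2.imread("pics/scene0.png")
cv2.imwrite("pics/scene0c.png",cv2.resize(im[160:350,125:315],None,fx=3.1,fy=3.1,interpolation=2))
E
```

```text
((250.6349639892578, 161.9756622314453), (114.08011627197266, 91.66320037841797), 3.8140745162963867)
[[ 0.45228891  0.19360044  0.012     ]
 [ 0.80081889  0.18495454  0.012     ]
 [ 0.78415429 -0.24845127  0.012     ]
 [ 0.43443668 -0.22687643  0.012     ]]
world rect ((0.6176741123199463, -0.024116486310958862), (0.42189016938209534, 0.3489689826965332), 87.56536865234375) [[ 0.43438628 -0.22745915]
 [ 0.7830403  -0.2422832 ]
 [ 0.800962    0.17922617]
 [ 0.45230794  0.19405022]]
```

View pics/top0c.png

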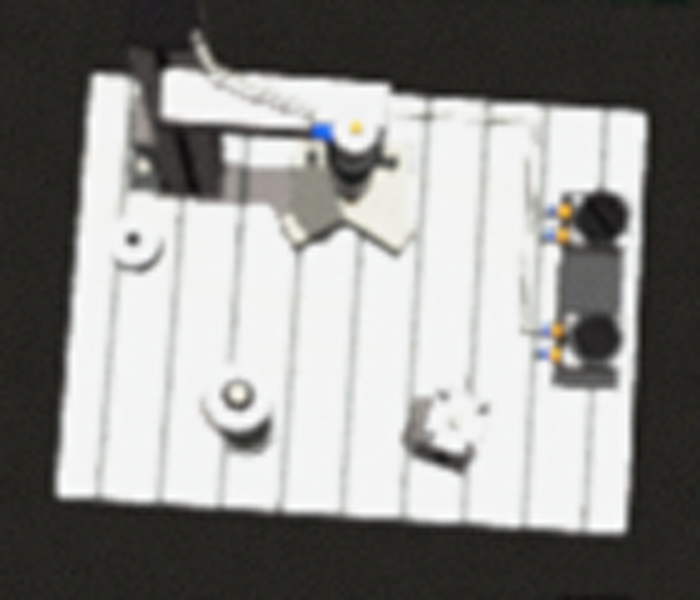

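View pics/scene0c.png

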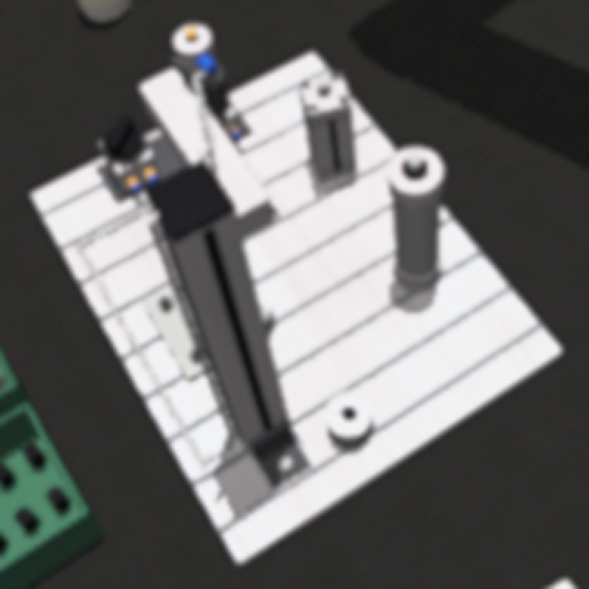

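The top crop shows plate corners (92,73), (647,112), (627,533) and (57,497), the cylinder's stub at (237,392), the profile at (450,425), the button at (597,337), the piston at (135,240) and the sensor cylinder's top at (355,130). The scene crop shows corners (313,52), (562,350), (240,562) and (30,193), and the stub at (416,166).

```bash
python3 - <<'E'
from h import *
C=cam("top");S=cam("scene")
t=lambda p:np.array(p,float)/5+[180-.4,105-.4]
s=lambda p:np.array(p,float)/3.1+[125-.34,160-.34]
loc=np.array([[130,200],[130,-220],[-190,-220],[-190,200]])/1e3  # TL,TR,BR,BL
def fit(P):
    a=loc-loc.mean(0);b=P-P.mean(0);th=np.arctan2((a[:,0]*b[:,1]-a[:,1]*b[:,0]).sum(),(a*b).sum())
    R=np.array([[np.cos(th),-np.sin(th)],[np.sin(th),np.cos(th)]]);o=P.mean(0)-R@loc.mean(0)
    print("seat",o,"yaw",th,"res",np.linalg.norm(P-o-loc@R.T,axis=1)); return R,o
R1,o1=fit(plane(C,t([[92,73],[647,112],[627,533],[57,497]]),.012)[:,:2])
R2,o2=fit(plane(S,s([[240,562],[30,193],[313,52],[562,350]]),.012)[:,:2])
o=(o1+o2)/2;R=(R1+R2)/2
def show(n,p): print(n,p,"local",R.T@(p[:2]-o))
show("stub top",plane(C,t([[237,392]]),.187)[0]);show("stub scene",plane(S,s([[416,164]]),.187)[0])
print(two(C,t([237,392]),S,s([416,164])))
show("cap",plane(C,t([[236,398]]),.172)[0])
show("valve",plane(C,t([[597,337]]),.074)[0]);show("senscyl",plane(C,t([[355,130]]),.36)[0])
show("profile",plane(C,t([[452,424]]),.136)[0]);show("prof scene",plane(S,s([[324,92]]),.136)[0]);show("piston",plane(C,t([[135,242]]),.042)[0])
E
```

```text
seat [ 0.63509268 -0.01611439] yaw -0.04103649285832632 res [0.00165463 0.00137998 0.00086753 0.00170723]
seat [ 0.63640065 -0.0144308 ] yaw -0.041507454812333394 res [0.00122364 0.00155986 0.00061609 0.00050826]
stub top [0.50746143 0.05494348 0.187     ] local [-0.13107312  0.0648632 ]
stub scene [0.51054688 0.06015196 0.187     ] local [-0.1282052   0.07019455]
(array([0.50805549, 0.05563573, 0.180011  ]), np.float64(0.0011838245790982934))
cap [0.50570152 0.05612322 0.172     ] local [-0.13288021  0.06596932]
valve [ 0.57066    -0.19602109  0.074     ] local [-0.05757351 -0.18328007]
senscyl [ 0.63282391 -0.01452022  0.36      ] local [-0.00295131  0.00063114]
profile [ 0.49695572 -0.08863553  0.136     ] local [-0.13564578 -0.07902701]
prof scene [ 0.50744906 -0.08191712  0.136     ] local [-0.12543858 -0.07188137]
piston [0.63812808 0.13908423 0.042     ] local [-0.00398942  0.15432363]
```

```bash
cat >> h.py <<'E'
def pose(az,tilt): # az: tool-x heading, deg; tilt: fingers swung forward, deg
    return Ro.from_euler('z',az,degrees=True)*Ro.from_euler('x',180,degrees=True)*Ro.from_euler('y',tilt,degrees=True)
def rows(p,az,tilt,n):
    s=sense();R=Ro.from_quat(s['tool_rot']);p0=s['tcp_pos'];w=(R.inv()*pose(az,tilt)).as_rotvec()/n
    print('t',round(s['t'],2),'tcp',p0.round(4),'q',s['q'].round(2),'F',np.round(s['force'],1),'turn/row',w.round(3))
    for i in range(n): print((R*Ro.from_rotvec(w*i)).inv().apply((np.array(p)-p0)/n).round(4))
E
python3 - <<'E'
from h import *
rows([.44,.1,.22],-38,0,16)
E
```

```text
t 0.1 tcp [ 0.194  -0.5934  0.2071] q [-1.43  0.53  1.43 -0.    1.18 -0.18] F [-0.5  1.1  0.5] turn/row [-0.     0.     0.061]
[ 0.0281 -0.0364 -0.0007]
[ 0.0258 -0.0381 -0.0007]
[ 0.0234 -0.0396 -0.0007]
[ 0.021  -0.0409 -0.0007]
[ 0.0184 -0.0421 -0.0007]
[ 0.0158 -0.0432 -0.0008]
[ 0.0131 -0.0441 -0.0008]
[ 0.0104 -0.0448 -0.0008]
[ 0.0077 -0.0453 -0.0008]
[ 0.0049 -0.0457 -0.0008]
[ 0.0021 -0.0459 -0.0008]
[-0.0008 -0.046  -0.0008]
[-0.0036 -0.0458 -0.0008]
[-0.0064 -0.0455 -0.0008]
[-0.0091 -0.0451 -0.0008]
[-0.0119 -0.0444 -0.0008]
```

apply_moves:
  plan:
    - [0.028,-0.036,-0.001,0,0,0.061,0.4]
    - [0.026,-0.038,-0.001,0,0,0.061,0.4]
    - [0.023,-0.04,-0.001,0,0,0.061,0.4]
    - [0.021,-0.041,-0.001,0,0,0.061,0.4]
    - [0.018,-0.042,-0.001,0,0,0.061,0.4]
    - [0.016,-0.043,-0.001,0,0,0.061,0.4]
    - [0.013,-0.044,-0.001,0,0,0.061,0.4]
    - [0.01,-0.045,-0.001,0,0,0.061,0.4]

```text
t: 1.1
tcp_pos: [0.3162, -0.2459, 0.2158]
tool_rot: [0.996, -0.087, -0.0, -0.0]
force: [1.0, 0.1, 0.3]
finger_gap: 0.304
gripper_force: 0.0
```

apply_moves:
  plan:
    - [0.008,-0.045,-0.001,0,0,0.061,0.4]
    - [0.005,-0.046,-0.001,0,0,0.061,0.4]
    - [0.002,-0.046,-0.001,0,0,0.061,0.4]
    - [-0.001,-0.046,-0.001,0,0,0.061,0.4]
    - [-0.004,-0.046,-0.001,0,0,0.061,0.4]
    - [-0.006,-0.046,-0.001,0,0,0.061,0.4]
    - [-0.009,-0.045,-0.001,0,0,0.061,0.4]
    - [-0.012,-0.044,-0.001,0,0,0.061,0.4]

```text
t: 2.1
tcp_pos: [0.4385, 0.1012, 0.2238]
tool_rot: [0.946, -0.325, -0.0, 0.0]
force: [-0.2, 0.3, -0.2]
finger_gap: 0.295
gripper_force: 0.0
```

```bash
python3 - <<'E'
from h import *
print(sense()['finger_gap'])
rows([.445,.105,.20],-38,38,6)
E
```

```text
0.2953812659701307
t 2.1 tcp [0.4385 0.1012 0.2238] q [-0.02  0.27  1.83 -0.    1.04  2.21] F [-0.2  0.3 -0.2] turn/row [-0.     0.111  0.   ]
[ 0.0005 -0.0012  0.004 ]
[ 0.     -0.0012  0.004 ]
[-0.0004 -0.0012  0.004 ]
[-0.0009 -0.0012  0.0039]
[-0.0013 -0.0012  0.0038]
[-0.0017 -0.0012  0.0036]
```

apply_moves:
  plan:
    - [0,-0.001,0.004,0,0.111,0,0.4]
    - [0,-0.001,0.004,0,0.111,0,0.4]
    - [0,-0.001,0.004,0,0.111,0,0.4]
    - [-0.001,-0.001,0.004,0,0.111,0,0.4]
    - [-0.001,-0.001,0.004,0,0.111,0,0.4]
    - [-0.002,-0.001,0.004,0,0.111,0,0.4]
    - [0,0,0,0,0,0,0.4]

```text
t: 2.98
tcp_pos: [0.4594, 0.0645, 0.2523]
tool_rot: [0.917, -0.288, 0.265, 0.079]
force: [-0.5, 0.4, -1.1]
finger_gap: 0.3
gripper_force: 0.0
```

```bash
python3 - <<'E'
from h import *
rows([.455,.098,.023],-38,38,6)
s=sense(); im=snapshot("wrist")[:,:,::-1]; cv2.imwrite("pics/w1.png",im)
C=cam("wrist",s); print(proj(C,[[.508,.0565,.012],[.508,.0565,.187],[.6355,-.0153,.012],[.57,-.196,.074]]))
E
```

```text
t 2.98 tcp [0.4594 0.0645 0.2523] q [ 0.15  0.17  2.06 -0.7   0.59  2.85] F [-0.5  0.4 -1.1] turn/row [-0.007  0.017  0.007]
[-0.0236 -0.0038  0.0304]
[-0.0241 -0.0039  0.0299]
[-0.0246 -0.0039  0.0295]
[-0.0252 -0.0039  0.0291]
[-0.0257 -0.0039  0.0286]
[-0.0262 -0.0039  0.0281]
[[244.34519368 219.45916438]
 [234.43788065 191.05516429]
 [236.95255277 132.43345455]
 [357.94055474  83.9620204 ]]
```

View pics/w1.png

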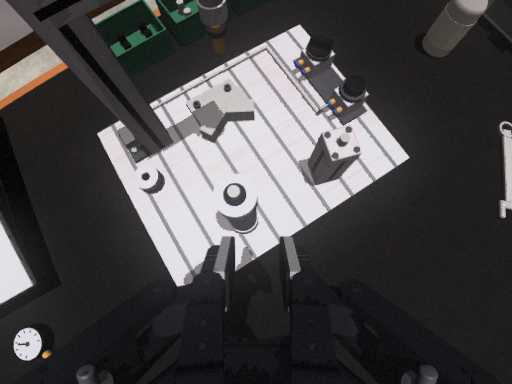

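The wrist view matches the estimates: stub at (234,190), foot near (243,218), button near (353,87) and the vee around (215,112). Joint 6 is at its limit, so I'll use the half-turned tool.

apply_moves:
  plan:
    - [-0.005,0,0,0,0,-0.18,0.4]
    - [-0.005,0,0,0,0,-0.18,0.4]
    - [-0.005,0,0,0,0,-0.18,0.4]
    - [-0.005,0,0,0,0,-0.18,0.4]
    - [0,0,0,0,0,-0.18,0.4]
    - [0,0,0,0,0,-0.18,0.4]
    - [0,0,0,0,0,-0.18,0.4]
    - [0,0,0,0,0,-0.18,0.4]

```text
t: 4.03
tcp_pos: [0.4435, 0.0699, 0.2409]
tool_rot: [0.878, 0.391, 0.146, 0.234]
force: [0.0, -0.5, -0.7]
finger_gap: 0.304
gripper_force: 0.0
```

apply_moves:
  plan:
    - [0,0,0,0,0,-0.18,0.4]
    - [0,0,0,0,0,-0.18,0.4]
    - [0,0,0,0,0,-0.18,0.4]
    - [0,0,0,0,0,-0.18,0.4]
    - [0,0,0,0,0,-0.18,0.4]
    - [0,0,0,0,0,-0.18,0.4]
    - [0,0,0,0,0,-0.18,0.4]
    - [0,0,0,0,0,-0.18,0.4]

```text
t: 5.03
tcp_pos: [0.4435, 0.0699, 0.2409]
tool_rot: [0.403, 0.873, -0.044, 0.272]
force: [-0.3, -0.2, 0.7]
finger_gap: 0.298
gripper_force: 0.0
```

```bash
python3 - <<'E'
from h import *
rows([.450,.101,.2],142,-38,4)
E
```

```text
t 5.03 tcp [0.4435 0.0699 0.2409] q [ 0.17  0.17  2.1  -0.75  0.57  0.04] F [-0.3 -0.2  0.7] turn/row [ 0.006 -0.027 -0.053]
[0.0096 0.005  0.0071]
[0.0095 0.0055 0.0068]
[0.0094 0.0061 0.0065]
[0.0093 0.0066 0.0062]
```

apply_moves:
  plan:
    - [0.01,0.005,0.007,0.006,-0.027,-0.053,0.4]
    - [0.01,0.006,0.007,0.006,-0.027,-0.053,0.4]
    - [0.009,0.006,0.007,0.006,-0.027,-0.053,0.4]
    - [0.009,0.007,0.006,0.006,-0.027,-0.053,0.4]
    - [0,0,0,0,0,0,0.4]

```text
t: 5.65
tcp_pos: [0.4506, 0.1021, 0.199]
tool_rot: [0.31, 0.894, -0.105, 0.307]
force: [0.3, -0.3, -0.3]
finger_gap: 0.302
gripper_force: 0.0
```

```bash
python3 - <<'E'
from h import *
rows([.450,.101,.024],142,-38,5)
E
```

```text
t 5.65 tcp [0.4506 0.1021 0.199 ] q [ 0.34  0.34  2.12 -1.14  0.61  0.39] F [ 0.3 -0.3 -0.3] turn/row [ 0.    -0.    -0.001]
[ 0.0215 -0.0004  0.0276]
[ 0.0215 -0.0003  0.0276]
[ 0.0215 -0.0003  0.0276]
[ 0.0215 -0.0003  0.0276]
[ 0.0215 -0.0003  0.0276]
```

apply_moves:
  plan:
    - [0.021,0,0.028,0,0,0,0.4]
    - [0.022,0,0.027,0,0,0,0.4]
    - [0.022,0,0.028,0,0,0,0.4]
    - [0,0,0,0,0,0,0.4]

```text
t: 6.15
tcp_pos: [0.4568, 0.1154, 0.1114]
tool_rot: [0.315, 0.895, -0.113, 0.296]
force: [-0.4, -0.5, 0.3]
finger_gap: 0.299
gripper_force: 0.0
```

```bash
python3 - <<'E'
from h import *
rows([.450,.101,.024],142,-38,2)
E
```

```text
t 6.15 tcp [0.4568 0.1154 0.1114] q [ 0.37  0.57  2.14 -1.43  0.56  0.78] F [-0.4 -0.5  0.3] turn/row [-0.012 -0.01  -0.003]
[ 0.0248 -0.0071  0.0362]
[ 0.0252 -0.0074  0.0359]
```

```bash
python3 - <<'E'
from h import *
rows([.446,.071,.11],166,-38,4)
E
```

```text
t 6.15 tcp [0.4568 0.1154 0.1114] q [ 0.37  0.57  2.14 -1.43  0.56  0.78] F [-0.4 -0.5  0.3] turn/row [-0.07  -0.006 -0.085]
[-0.0036 -0.0103  0.0034]
[-0.0027 -0.0108  0.0026]
[-0.0018 -0.0111  0.0019]
[-0.0008 -0.0113  0.0011]
```

apply_moves:
  plan:
    - [-0.004,-0.01,0.003,-0.07,-0.006,-0.085,0.25]
    - [-0.003,-0.011,0.003,-0.07,-0.006,-0.085,0.25]
    - [-0.002,-0.011,0.002,-0.07,-0.006,-0.085,0.25]
    - [-0.001,-0.011,0.001,-0.07,-0.006,-0.085,0.25]
    - [0,0,0,0,0,0,0.25]
    - [0,0,0,0,0,0,0.25]

```text
t: 6.9
tcp_pos: [0.4629, 0.1006, 0.1712]
tool_rot: [0.127, 0.949, -0.051, 0.285]
force: [0.1, -0.2, 0.0]
finger_gap: 0.376
gripper_force: 0.0
```

```bash
python3 - <<'E'
from h import *
rows([.450,.071,.023],166,-38,2)
E
```

```text
t 6.9 tcp [0.4629 0.1006 0.1712] q [ 0.14  0.34  2.23 -1.43  0.25  0.2 ] F [ 0.1 -0.2  0. ] turn/row [-0.018 -0.039 -0.005]
[ 0.0431 -0.0142  0.0608]
[ 0.0454 -0.0151  0.0588]
```

```bash
python3 - <<'E'
from h import *
rows([.48,.16,.2],105,-36,8)
E
```

```text
t 6.9 tcp [0.4629 0.1006 0.1712] q [ 0.14  0.34  2.23 -1.43  0.25  0.2 ] F [ 0.1 -0.2  0. ] turn/row [ 0.072 -0.003  0.108]
[-0.0021  0.0076 -0.0031]
[-0.0013  0.0076 -0.0037]
[-0.0005  0.0074 -0.0042]
[ 0.0002  0.0071 -0.0047]
[ 0.001   0.0067 -0.0052]
[ 0.0016  0.0061 -0.0057]
[ 0.0023  0.0055 -0.0061]
[ 0.0028  0.0048 -0.0065]
```

apply_moves:
  plan:
    - [-0.002,0.008,-0.003,0.072,-0.003,0.108,0.25]
    - [-0.001,0.008,-0.004,0.072,-0.003,0.108,0.25]
    - [0,0.007,-0.004,0.072,-0.003,0.108,0.25]
    - [0,0.007,-0.005,0.072,-0.003,0.108,0.25]
    - [0.001,0.007,-0.005,0.072,-0.003,0.108,0.25]
    - [0.002,0.006,-0.006,0.072,-0.003,0.108,0.25]
    - [0.002,0.006,-0.006,0.072,-0.003,0.108,0.25]
    - [0.003,0.005,-0.006,0.072,-0.003,0.108,0.25]

```text
t: 7.9
tcp_pos: [0.4791, 0.163, 0.1979]
tool_rot: [0.58, 0.754, -0.19, 0.243]
force: [1.4, -0.4, 0.0]
finger_gap: 0.379
gripper_force: 0.0
```

```bash
python3 - <<'E'
from h import *
rows([.49,.135,.1],105,-36,4)
E
```

```text
t 7.9 tcp [0.4791 0.163  0.1979] q [ 0.47  0.53  1.68 -0.67  1.18  0.55] F [ 1.4 -0.4  0. ] turn/row [-0.002 -0.    -0.   ]
[0.0083 0.001  0.0242]
[0.0083 0.0009 0.0242]
[0.0083 0.0009 0.0242]
[0.0083 0.0009 0.0242]
```

apply_moves:
  plan:
    - [0.008,0.001,0.024,0,0,0,0.25]
    - [0.008,0.001,0.024,0,0,0,0.25]
    - [0.008,0.001,0.024,0,0,0,0.25]
    - [0.008,0.001,0.024,0,0,0,0.25]
    - [0,0,0,0,0,0,0.25]

```text
t: 8.52
tcp_pos: [0.4896, 0.1329, 0.1]
tool_rot: [0.578, 0.755, -0.192, 0.243]
force: [0.1, -0.4, 0.6]
finger_gap: 0.369
gripper_force: 0.0
```

```bash
python3 - <<'E'
from h import *
rows([.4925,.122,.023],105,-36,3)
E
```

```text
t 8.53 tcp [0.4896 0.1329 0.1   ] q [ 0.41  0.68  1.77 -0.77  0.98  0.69] F [ 0.1 -0.4  0.6] turn/row [-0.003  0.     0.001]
[0.012  0.0002 0.023 ]
[0.012  0.0001 0.023 ]
[0.012  0.0001 0.023 ]
```

apply_moves:
  plan:
    - [0.012,0,0.023,0,0,0,0.25]
    - [0.012,0,0.023,0,0,0,0.25]
    - [0.012,0,0.023,0,0,0,0.25]
    - [0,0,0,0,0,0,0.25]

```text
t: 9.02
tcp_pos: [0.4932, 0.1221, 0.0243]
tool_rot: [0.578, 0.755, -0.19, 0.243]
force: [-0.7, 0.2, -0.5]
finger_gap: 0.372
gripper_force: 0.0
```

```bash
python3 - <<'E'
from h import *
rows([.4925,.122,.020],105,-36,1)
s=sense(); a=snapshot("scene")[:,:,::-1]; b=snapshot("wrist")[:,:,::-1]
cv2.imwrite("pics/s2.png",np.hstack([cv2.resize(a[170:320,150:330],(540,450),interpolation=2),cv2.resize(b,(256,192)).repeat(1,0) if 0 else cv2.copyMakeBorder(cv2.resize(b,(256,192)),0,258,0,0,0)]))
E
```

```text
t 9.03 tcp [0.4932 0.1221 0.0243] q [ 0.39  0.81  1.79 -0.88  0.86  0.83] F [-0.7  0.2 -0.5] turn/row [-0.005 -0.     0.003]
[ 0.0026 -0.0006  0.0035]
```

View pics/s2.png

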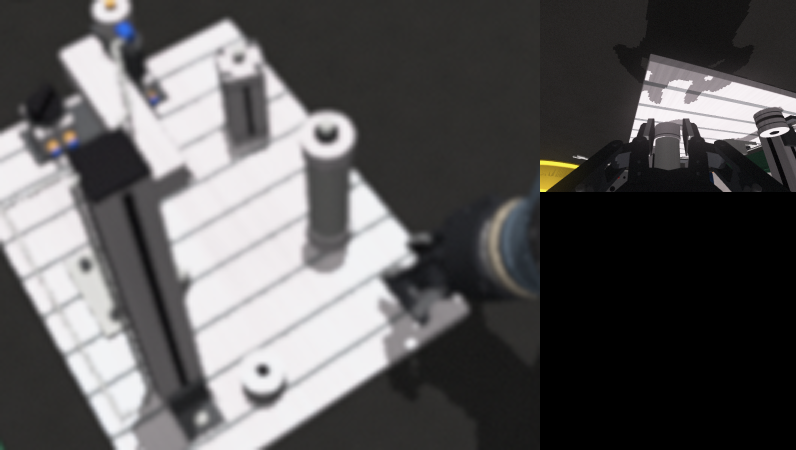

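The scene crop shows the cylinder at (328,190) with the gripper low at its left, and the wrist view shows the cylinder centred between the fingers at about (668,150).

apply_moves:
  plan:
    - [0.003,0,0.003,0,0,0,0.25]
    - [-0.008,0,0.006,0,0,0,0.25]
    - [-0.008,0,0.006,0,0,0,0.25]
    - [-0.008,0,0.006,0,0,0,0.25]
    - [-0.004,0,0.003,0,0,0,0.25]
    - [-0.002,0,0.0015,0,0,0,0.25]
    - [-0.002,0,0.0015,0,0,0,0.25]
    - [0,0,0,0,0,0,0.25]

```text
t: 10.12
tcp_pos: [0.504, 0.0838, 0.0202]
tool_rot: [0.579, 0.755, -0.189, 0.244]
force: [0.3, -0.4, -0.1]
finger_gap: 0.375
gripper_force: 0.0
```

```bash
cat >> h.py <<'E'
def cyl(n="top"): # white cap: stub/cap top seen as bright blob near the expected cylinder
    pass
E
python3 - <<'E'
from h import *
s=sense();print(s['tcp_pos'],s['force'],s['q'].round(2))
h=np.array([.259,-.966]);print(s['tcp_pos'][:2]+.024*h)
cv2.imwrite("pics/s3.png",np.hstack([cv2.resize(snapshot("scene")[170:320,170:320,::-1],(400,400),interpolation=2),cv2.resize(snapshot("top")[130:220,185:275,::-1],(400,400),interpolation=2)]))
E
```

```text
[0.50399138 0.08383778 0.02017131] [ 0.27599364 -0.44287017 -0.14520833] [ 0.32  0.81  1.82 -0.95  0.81  0.84]
[0.51020738 0.06065378]
```

View pics/s3.png

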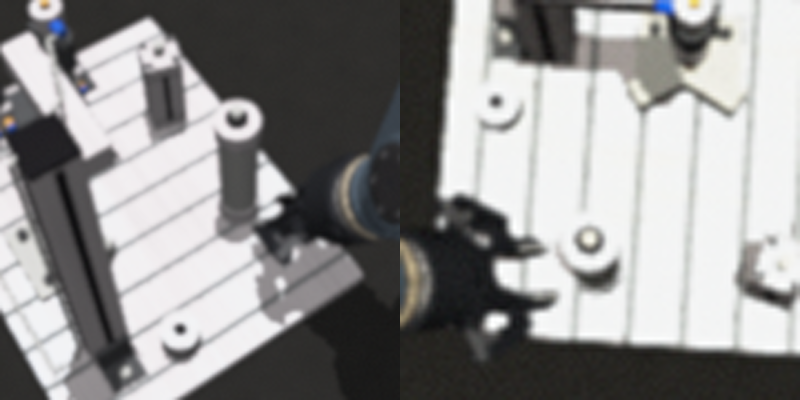

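The scene view shows the cylinder upright, and the top view shows both fingertips at (550,248) and (553,297), straddling its foot at (597,268). I'll push now.

apply_moves:
  plan:
    - [-0.004,0,0.003,0,0,0,0.25]
    - [-0.004,0,0.003,0,0,0,0.25]
    - [-0.004,0.001,0.003,0,0,0,0.25]
    - [-0.004,0.002,0.0029,0,0,0,0.25]
    - [-0.004,0.002,0.0029,0,0,0,0.25]
    - [-0.004,0.002,0.0029,0,0,0,0.25]

```text
t: 10.98
tcp_pos: [0.5178, 0.0565, 0.0198]
tool_rot: [0.579, 0.755, -0.19, 0.243]
force: [-3.3, 2.4, 1.4]
finger_gap: 0.375
gripper_force: 1.8
```

```bash
python3 - <<'E'
from h import *
s=sense();print(s['tcp_pos'],s['force'],s['q'].round(2))
a=snapshot("scene")[:,:,::-1];b=snapshot("top")[:,:,::-1]
cv2.imwrite("pics/s4.png",np.hstack([cv2.resize(a[170:320,170:320],(400,400),interpolation=2),cv2.resize(b[130:220,185:275],(400,400),interpolation=2)]))
E
```

```text
[0.51784106 0.05653244 0.01982115] [-3.2674337   2.41883318  1.38085646] [ 0.26  0.82  1.83 -0.98  0.78  0.81]
```

View pics/s4.png

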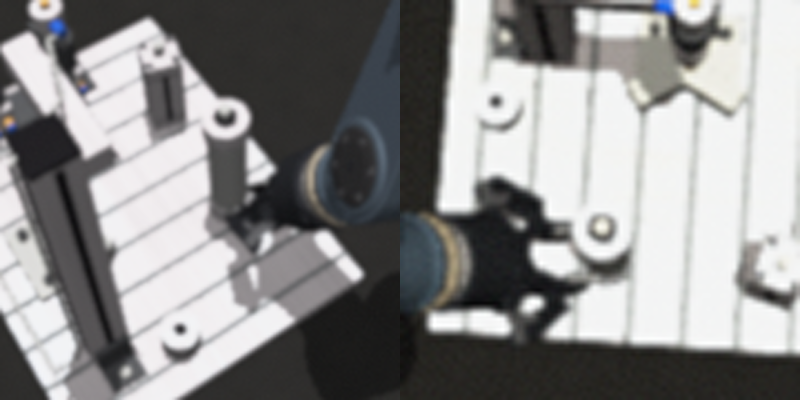

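The scene view shows the cylinder upright at (227,155), in contact. The top view shows it nested against both fingertips, with the stub at (602,226).

```bash
python3 - <<'E'
from h import *
C=cam("top");S=cam("scene")
f=lambda p:[(p[0]-400+.5)/400*90+185-.5,(p[1]+.5)/400*90+130-.5]
g=lambda p:[(p[0]+.5)/400*150+170-.5,(p[1]+.5)/400*150+170-.5]
for p,q in (([590,239],[237,117]),([602,226],[226,116])):
    print(plane(C,[f(p)],.187)[0],plane(S,[g(q)],.187)[0],two(C,f(p),S,g(q)))
E
```

```text
[0.5062238  0.05373339 0.187     ] [0.5128852  0.06211651 0.187     ] (array([0.50786091, 0.05447796, 0.17428807]), np.float64(0.0006401000740016868))
[0.5160314  0.04527681 0.187     ] [0.52019055 0.0551662  0.187     ] (array([0.51658898, 0.04683174, 0.17502909]), np.float64(0.0034549167764675146))
```

```bash
python3 - <<'E'
from h import *
a=snapshot("scene")[:,:,::-1];b=snapshot("wrist")[:,:,::-1]
s=sense();T=Ro.from_quat(s['tool_rot']);p=s['tcp_pos']
for n in("scene","top","wrist"):
    print(n,proj(cam(n,s),[p,p+T.apply([-.011,0,0]),p+T.apply([-.038,0,-.073])]).round(1).tolist())
cv2.imwrite("pics/s5.png",np.hstack([cv2.resize(a[195:285,235:315],(480,540),interpolation=2),cv2.resize(b[200:384,200:320],(320,540),interpolation=2)]))
E
```

```text
scene [[256.8, 248.0], [254.2, 245.1], [259.7, 234.7]]
top [[228.4, 186.8], [230.7, 186.0], [224.2, 184.3]]
wrist [[257.2, 232.4], [257.2, 247.2], [257.3, 375.3]]
```

View pics/s5.png

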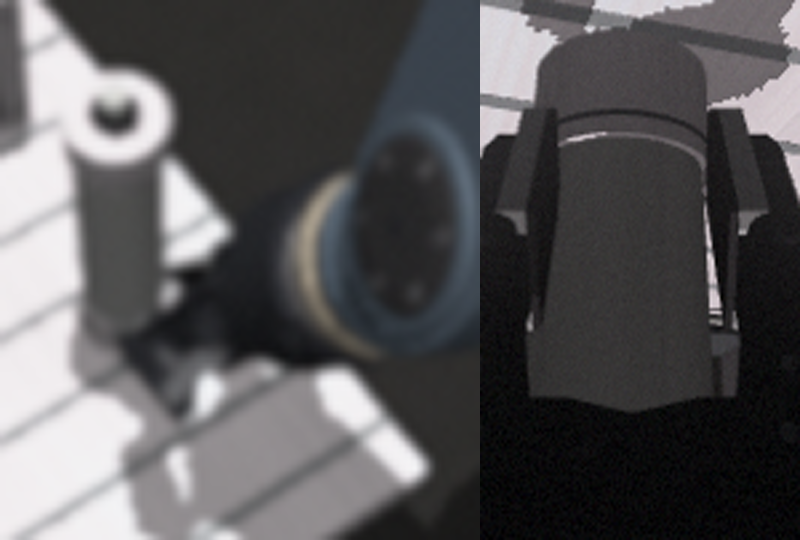

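The wrist crop shows the foot nested between the two fingertips, with its near bottom edge at about (623,30) and the cap/barrel step at (630,138). The scene crop shows the cylinder standing upright.

```bash
python3 - <<'E'
from h import *
s=sense();C=cam("wrist",s)
f=lambda p:[200+(p[0]-480+.5)/320*120-.5,200+(p[1]+.5)/540*184-.5]
h=np.array([.259,-.966]);l=np.array([.966,.259])
for p,z in(([623,30],.012),([632,112],.036),([632,138],.036),([555,112],.02),([708,112],.02)):
    P=plane(C,[f(p)],z)[0];d=P[:2]-s['tcp_pos'][:2];print(P,"ahead",d@h,"left",d@l)
print(sense()['ft_torque'])
E
```

```text
[0.511916   0.07038518 0.012     ] ahead -0.015076124740037387 left -0.0024666351768642346
[0.51181358 0.07950647 0.036     ] ahead -0.02391382029162083 left -0.0002031611550333285
[0.51475129 0.06842441 0.036     ] ahead -0.012447678310818335 left -0.00023558441584737395
[0.50086703 0.04363304 0.02      ] ahead 0.007904760214008301 left -0.02006874943868389
[0.53857257 0.05399744 0.02      ] ahead 0.007658485004863769 left 0.019039181187709996
[ 0.28307106  0.36677805 -0.22141266]
```

apply_moves:
  plan:
    - [0.006,0,-0.0045,0,0,0,0.25]
    - [0.006,0,-0.0045,0,0,0,0.5]
    - [0,0,0,0,0,0,0.5]
    - [0,-0.001,0,0,0,0,0.5]
    - [-0.004,-0.001,0.003,0,0,0,0.5]
    - [-0.004,0.0013,0.003,0,0,0,0.5]
    - [-0.004,0.0013,0.0029,0,0,0,0.5]
    - [-0.004,0.0013,0.0029,0,0,0,0.5]

```text
t: 12.18
tcp_pos: [0.5212, 0.0524, 0.0199]
tool_rot: [0.579, 0.755, -0.189, 0.243]
force: [-3.0, 2.8, 0.9]
finger_gap: 0.253
gripper_force: 1.8
```

```bash
cat >> h.py <<'E'
def crop(s,px=None):
    im=snapshot("wrist"); return im
E
python3 - <<'E'
from h import *
s=sense();print(s['t'],s['tcp_pos'],s['force'],s['q'].round(2),s['ft_torque'],s['finger_gap'])
C=cam("wrist",s);im=snapshot("wrist");g=cv2.cvtColor(im,cv2.COLOR_RGB2GRAY)
# near foot edge: scan column 255 for bright plate -> dark cylinder
for c in(248,254,260): print(c,g[170:260:3,c])
E
```

```text
12.175 [0.52115253 0.05236455 0.01991237] [-2.99040338  2.76389155  0.87035033] [ 0.25  0.82  1.82 -0.99  0.78  0.81] [ 0.51313456  0.36375026 -0.20737641] 0.2533847398992477
248 [103 107 106 104 114 111 110 109 106 110  78  63  90 202 106  72  70  70
  69  72  73  70  70  64  62  67  98  61  58  56]
254 [107 113 109 108 104 113 204 209 209 206 203 122 121 205 128  70  69  70
  70  68  67  69  66  56  66  66 104  56  51  58]
260 [107 112 111 116 205 206 204 205 206 208 203 123 120 146 106  70  71  72
  71  70  69  67  64  68  63  66  97  54  54  51]
```

apply_moves:
  plan:
    - [-0.004,0.001,0.0029,0,0,0,0.5]
    - [-0.004,0.001,0.0029,0,0,0,0.5]
    - [-0.004,0.001,0.0029,0,0,0,0.5]
    - [-0.004,0.001,0.0029,0,0,0,0.5]
    - [-0.004,0.001,0.0029,0,0,0,0.5]
    - [-0.004,0.001,0.0029,0,0,0,0.5]

```text
t: 12.98
tcp_pos: [0.5354, 0.0253, 0.02]
tool_rot: [0.579, 0.755, -0.189, 0.244]
force: [-1.4, 3.5, 1.4]
finger_gap: 0.253
gripper_force: 1.7
```

```bash
cat >> h.py <<'E'
def foot():
    "near foot edge (bright shaft->dark) around the finger centre line"
    s=sense();C=cam("wrist",s);g=cv2.cvtColor(snapshot("wrist"),cv2.COLOR_RGB2GRAY)
    h=-Ro.from_quat(s['tool_rot']).apply([1,0,0])[:2];h/=np.linalg.norm(h);l=np.array([-h[1],h[0]])
    print(round(s['t'],2),s['tcp_pos'].round(4),'F',s['force'].round(1),'q',s['q'].round(2),'gap',round(s['finger_gap'],3))
    for c in(250,256,262):
        col=g[222:262,c].astype(int);r=222+int(col[15:].argmax())+15
        P=plane(C,[[c,r]],.036)[0];d=P[:2]-s['tcp_pos'][:2]
        print(c,r,col.max(),"ring ahead",(d@h).round(4),"left",(d@l).round(4),"centre~",(P[:2]+.021*h).round(4),g[195:225:3,c])
E
python3 -c "
from h import *
foot()"
```

```text
12.97 [0.5354 0.0253 0.02  ] F [-1.4  3.5  1.4] q [ 0.19  0.82  1.82 -1.02  0.76  0.78] gap 0.253
250 247 165 ring ahead -0.0119 left -0.0042 centre~ [0.5337 0.0154] [ 97  93 169 183 155 177  69  60  62  61]
256 247 85 ring ahead -0.0119 left -0.0007 centre~ [0.5371 0.0164] [182 178 178 178 184 177  66  60  64  63]
262 247 82 ring ahead -0.0119 left 0.0029 centre~ [0.5405 0.0173] [181 182 178 179 177  99  59  60  62  57]
```

apply_moves:
  plan:
    - [-0.004,0.001,0.0029,0,0,0,0.5]
    - [-0.004,0.001,0.0029,0,0,0,0.5]
    - [-0.004,0.001,0.0029,0,0,0,0.5]
    - [-0.004,0.001,0.0029,0,0,0,0.5]
    - [-0.003,0.001,0.0022,0,0,0,0.5]
    - [0,0,0,0,0,0,0.5]

```text
t: 13.78
tcp_pos: [0.546, 0.0036, 0.02]
tool_rot: [0.579, 0.755, -0.189, 0.244]
force: [0.3, 1.8, -0.1]
finger_gap: 0.253
gripper_force: 0.8
```

```bash
python3 -c "
from h import *
foot()"
```

```text
13.78 [0.546  0.0036 0.02  ] F [ 0.3  1.8 -0.1] q [ 0.15  0.82  1.81 -1.04  0.74  0.76] gap 0.253
250 247 153 ring ahead -0.0118 left -0.0042 centre~ [ 0.5444 -0.0063] [ 85  60  53 122 162 161  59  58  59  55]
256 247 82 ring ahead -0.0118 left -0.0006 centre~ [ 0.5478 -0.0054] [159 162  98  96 164 166  59  57  58  53]
262 248 71 ring ahead -0.0105 left 0.0029 centre~ [ 0.5516 -0.0058] [163 162  97  98 161  83  60  53  54  57]
```

```bash
cat > kin.py <<'E'
from h import *
from scipy.optimize import least_squares
Q=np.array([[-1.433,.527,1.433,0,1.181,-.178],[-.02,.27,1.83,0,1.04,2.21],[.15,.17,2.06,-.7,.59,2.85],[.17,.17,2.1,-.75,.57,.04],[.34,.34,2.12,-1.14,.61,.39],[.37,.57,2.14,-1.43,.56,.78],[.14,.34,2.23,-1.43,.25,.2],[.47,.53,1.68,-.67,1.18,.55],[.41,.68,1.77,-.77,.98,.69],[.39,.81,1.79,-.88,.86,.83],[.32,.81,1.82,-.95,.81,.84],[.26,.82,1.83,-.98,.78,.81],[.15,.82,1.81,-1.04,.74,.76]])
P=np.array([[.194,-.5933,.2069],[.4385,.1012,.2238],[.4594,.0645,.2523],[.4435,.0699,.2409],[.4506,.1021,.199],[.4568,.1154,.1114],[.4629,.1006,.1712],[.4791,.163,.1979],[.4896,.1329,.1],[.4932,.1221,.0243],[.504,.0838,.0202],[.5178,.0565,.0198],[.546,.0036,.02]])
O=np.array([[.98756,.157227,0,-.0011],[.946,-.325,0,0],[.917,-.288,.265,.079],[.403,.873,-.044,.272],[.31,.894,-.105,.307],[.315,.895,-.113,.296],[.127,.949,-.051,.285],[.58,.754,-.19,.243],[.578,.755,-.192,.243],[.578,.755,-.19,.243],[.579,.755,-.189,.244],[.579,.755,-.19,.243],[.579,.755,-.189,.244]])
rz=lambda a:Ro.from_euler('z',a);ry=lambda a:Ro.from_euler('y',a)
def fk(q,p):
    d1,a1,lat,a2,e,a3,w,L,s4,s6,c=p
    A=rz(q[0]);x=A.apply([a1,lat,d1]);A=A*ry(q[1]);x=x+A.apply([0,0,a2]);A=A*ry(q[2]);x=x+A.apply([e,0,a3])
    A=A*rz(s4*q[3]);x=x+A.apply([0,w,0]);A=A*ry(q[4])*rz(s6*q[5]+c);return x+A.apply([0,0,L]),A
def res(v,s4,s6):
    p=[*v[:8],s4,s6,v[8]];r=[]
    for q,x,o in zip(Q,P,O):
        X,A=fk(q,p);r+=list(X-x)+list((Ro.from_quat(o).inv()*A).as_rotvec()*.1)
    return r
best=None
for s4 in(1,-1):
  for s6 in(1,-1):
    for c in(0,1.6,3.1,-1.6):
      f=least_squares(res,[.3,0,.1,.45,0,.4,0,.25,c],args=(s4,s6))
      if best is None or f.cost<best[0].cost: best=(f,s4,s6)
f,s4,s6=best;PR=[*f.x[:8],s4,s6,f.x[8]]
LO=np.array([-3.08,-.75,.22,-1.43,0,-2.85]);HI=np.array([3.08,2.2,2.44,4.57,2.65,2.85])
def ik(x,R,q0):
    def g(q):
        X,A=fk(q,PR);return np.r_[X-x,(R.inv()*A).as_rotvec()*.2]
    s=least_squares(g,np.clip(q0,LO+1e-3,HI-1e-3),bounds=(LO,HI));return s.x,np.linalg.norm(s.fun)
E
python3 - <<'E'
from kin import *
print(np.round(PR,3),"rms",np.sqrt(2*f.cost/len(Q)))
for x in([.48,.005,.02],[.53,.0,.02],[.61,-.012,.02],[.45,.01,.2]):
  for th in(36,45,55):
    for n,R in(("unfl",pose(-12,th)),("flip",pose(168,-th))):
      o=[]
      for q4 in(3.1,3.9,0,-1):
        q,r=ik(np.array(x),R,[.1,.6,2,q4,.4,.2])
        if r<.002:o.append(q.round(2).tolist())
      print(x,th,n,o[:2])
E
```

```text
[ 2.730e-01  1.000e-03  1.110e-01  5.880e-01  1.160e-01  3.900e-01
 -1.000e-03  3.200e-01  1.000e+00  1.000e+00  1.571e+00] rms 0.003475796212337442
[0.48, 0.005, 0.02] 36 unfl [[-0.24, 0.89, 2.42, 3.12, 0.8, -1.58], [-0.24, 0.89, 2.42, 3.12, 0.8, -1.58]]
[0.48, 0.005, 0.02] 36 flip [[-0.24, 0.89, 2.42, 3.12, 0.8, 1.56], [-0.24, 0.89, 2.42, 3.12, 0.8, 1.56]]
[0.48, 0.005, 0.02] 45 unfl []
[0.48, 0.005, 0.02] 45 flip []
[0.48, 0.005, 0.02] 55 unfl []
[0.48, 0.005, 0.02] 55 flip []
[0.53, 0.0, 0.02] 36 unfl [[-0.22, 0.83, 2.29, 3.14, 0.6, -1.57], [-0.22, 0.83, 2.29, 3.14, 0.6, -1.57]]
[0.53, 0.0, 0.02] 36 flip [[-0.22, 0.83, 2.29, 3.14, 0.6, 1.57], [-0.22, 0.83, 2.29, 3.14, 0.6, 1.57]]
[0.53, 0.0, 0.02] 45 unfl [[-0.22, 0.98, 2.38, 3.14, 1.01, -1.57], [-0.22, 0.98, 2.38, 3.14, 1.01, -1.57]]
[0.53, 0.0, 0.02] 45 flip [[-0.22, 0.98, 2.38, 3.14, 1.01, 1.57], [-0.22, 0.98, 2.38, 3.14, 1.01, 1.57]]
[0.53, 0.0, 0.02] 55 unfl []
[0.53, 0.0, 0.02] 55 flip []
[0.61, -0.012, 0.02] 36 unfl [[-0.2, 0.79, 2.08, 3.15, 0.36, -1.58], [-0.2, 0.79, 2.08, 3.15, 0.36, -1.58]]
[0.61, -0.012, 0.02] 36 flip [[-0.2, 0.79, 2.08, 3.15, 0.36, 1.57], [-0.2, 0.79, 2.08, 3.15, 0.36, 1.57]]
[0.61, -0.012, 0.02] 45 unfl [[-0.2, 0.89, 2.17, 3.15, 0.7, -1.57], [-0.2, 0.89, 2.17, 3.15, 0.7, -1.57]]
[0.61, -0.012, 0.02] 45 flip [[-0.2, 0.89, 2.17, 3.15, 0.7, 1.57], [-0.2, 0.89, 2.17, 3.15, 0.7, 1.57]]
[0.61, -0.012, 0.02] 55 unfl [[-0.2, 1.04, 2.25, 3.15, 1.1, -1.57], [-0.2, 1.04, 2.25, 3.15, 1.1, -1.57]]
[0.61, -0.012, 0.02] 55 flip [[-0.2, 1.04, 2.25, 3.15, 1.1, 1.57], [-0.2, 1.04, 2.25, 3.15, 1.1, 1.57]]
[0.45, 0.01, 0.2] 36 unfl [[-0.24, 0.22, 2.34, 2.68, 0.05, -1.14], [-0.24, 0.22, 2.34, 2.68, 0.05, -1.14]]
[0.45, 0.01, 0.2] 36 flip [[-0.24, 0.22, 2.34, 2.68, 0.05, 2.0], [-0.24, 0.22, 2.34, 2.68, 0.05, 2.0]]
[0.45, 0.01, 0.2] 45 unfl []
[0.45, 0.01, 0.2] 45 flip []
[0.45, 0.01, 0.2] 55 unfl []
[0.45, 0.01, 0.2] 55 flip []
```

```bash
cat > path.py <<'E'
from kin import *
def jrows(qs,ns,jaw):
    "rows along straight joint segments, starting at the measured joints"
    q=np.array(sense()['q']);out=[]
    for t,n in zip(qs,ns):
        for i in range(n):
            a,b=q+(t-q)*i/n,q+(t-q)*(i+1)/n
            (x,A),(y,B)=fk(a,PR),fk(b,PR)
            out.append([*A.inv().apply(y-x).round(3),*(A.inv()*B).as_rotvec().round(3),jaw])
            if i==n-1 or i==n//2: print("#",len(out),y.round(3),"point",B.apply([0,0,1]).round(2),b.round(2))
        q=t
    out=np.array(out)+0.
    print("max",abs(out[:,:3]).max(),np.linalg.norm(out[:,3:6],axis=1).max())
    for k in range(0,len(out),8): print(out[k:k+8].tolist())
E
python3 - <<'E'
from path import *
q0=np.array(sense()['q'])
q1,r1=ik([.52,.11,.1],pose(105,-36),q0)
q2,r2=ik([.44,.14,.15],pose(105,0),[.3,.4,1.9,0,.8,.6])
q4,r4=ik([.495,.005,.05],pose(170,-36),[-.2,.8,2.3,3.1,.5,1.5])
q3=(q2+q4)/2;q3[4]=.7
print(r1,r2,r4)
jrows([q1,q2,q3,q4],[4,6,12,14],.5)
E
```

```text
3.49711804826914e-14 2.1661227464841065e-13 1.9265193316888863e-11
# 3 [0.531 0.082 0.081] point [ 0.16 -0.57 -0.8 ] [ 0.3   0.72  1.76 -0.86  0.9   0.67]
# 4 [0.52 0.11 0.1 ] point [ 0.15 -0.57 -0.81] [ 0.35  0.69  1.74 -0.8   0.96  0.64]
# 8 [0.45  0.12  0.124] point [-0.03 -0.21 -0.98] [ 0.16  0.5   1.84 -0.27  0.89  0.08]
# 10 [0.44 0.14 0.15] point [ 0. -0. -1.] [ 0.07  0.4   1.89 -0.    0.85 -0.2 ]
# 17 [0.436 0.273 0.131] point [ 0.07  0.54 -0.84] [-0.03  0.51  2.03  0.9   0.76  0.32]
# 22 [0.5   0.274 0.135] point [ 0.35  0.61 -0.71] [-0.09  0.58  2.13  1.53  0.7   0.69]
# 30 [0.554 0.146 0.102] point [ 0.66  0.3  -0.69] [-0.18  0.69  2.28  2.41  0.66  1.19]
# 36 [0.495 0.005 0.05 ] point [ 0.58 -0.1  -0.81] [-0.25  0.76  2.38  3.07  0.63  1.57]
max 0.033 0.21311733857197074
[[0.007, 0.005, -0.031, -0.003, -0.01, 0.004, 0.5], [0.009, 0.002, -0.032, -0.002, -0.003, 0.002, 0.5], [0.011, -0.001, -0.033, 0.0, 0.003, -0.001, 0.5], [0.013, -0.003, -0.033, 0.001, 0.01, -0.004, 0.5], [-0.001, -0.023, -0.004, 0.051, 0.103, -0.01, 0.5], [0.003, -0.019, -0.006, 0.03, 0.108, -0.008, 0.5]
[... 803 characters left out ...]
.014, 0.001, -0.001, 0.028, 0.047, 0.174, 0.5], [0.015, 0.0, -0.001, 0.029, 0.047, 0.174, 0.5]]
[[0.016, 0.0, -0.001, 0.03, 0.048, 0.174, 0.5], [0.018, -0.001, -0.002, 0.032, 0.048, 0.174, 0.5], [0.019, -0.002, -0.002, 0.034, 0.049, 0.173, 0.5], [0.02, -0.004, -0.002, 0.036, 0.049, 0.172, 0.5], [0.021, -0.006, -0.003, 0.039, 0.049, 0.171, 0.5], [0.022, -0.008, -0.003, 0.042, 0.049, 0.17, 0.5], [0.022, -0.01, -0.003, 0.046, 0.049, 0.169, 0.5], [0.023, -0.012, -0.003, 0.05, 0.047, 0.168, 0.5]]
[[0.022, -0.015, -0.003, 0.054, 0.046, 0.167, 0.5], [0.022, -0.017, -0.003, 0.059, 0.044, 0.165, 0.5], [0.021, -0.02, -0.003, 0.063, 0.041, 0.164, 0.5], [0.019, -0.022, -0.003, 0.067, 0.037, 0.163, 0.5]]
```

```bash
python3 - <<'E'
from path import *
q0=np.array(sense()['q'])
q1,r1=ik([.52,.11,.1],pose(105,-36),q0)
q2,r2=ik([.44,.14,.15],pose(60,0),[.3,.4,1.9,0,.8,.6])
q5,r4=ik([.488,.006,.05],pose(170,-36),[-.2,.8,2.3,3.1,.5,1.5])
q4=q5.copy();q4[0]+=.35
q3=(q2+q4)/2;q3[4]=.7
print(r1,r2,r4)
np.save("wp.npy",[q1,q2,q3,q4,q5])
jrows([q1,q2,q3,q4],[4,8,10,10],.5)
E
```

```text
3.49711804826914e-14 1.5798100787137762e-10 1.16259976300284e-13
# 3 [0.531 0.082 0.081] point [ 0.16 -0.57 -0.8 ] [ 0.3   0.72  1.76 -0.86  0.9   0.67]
# 4 [0.52 0.11 0.1 ] point [ 0.15 -0.57 -0.81] [ 0.35  0.69  1.74 -0.8   0.96  0.64]
# 9 [0.452 0.117 0.122] point [-0.03 -0.24 -0.97] [ 0.17  0.51  1.83 -0.3   0.89  0.61]
# 12 [0.44 0.14 0.15] point [ 0. -0. -1.] [ 0.07  0.4   1.89 -0.    0.85  0.59]
# 18 [0.403 0.318 0.129] point [ 0.01  0.55 -0.83] [0.08 0.51 2.04 0.92 0.76 0.88]
# 22 [0.438 0.355 0.132] point [ 0.23  0.67 -0.71] [0.08 0.59 2.14 1.54 0.7  1.08]
# 28 [0.486 0.285 0.097] point [ 0.55  0.45 -0.7 ] [0.09 0.7  2.3  2.46 0.67 1.37]
# 32 [0.456 0.173 0.05 ] point [ 0.58  0.1  -0.81] [0.1  0.77 2.4  3.07 0.66 1.57]
max 0.033 0.20404411287758342
[[0.007, 0.005, -0.031, -0.003, -0.01, 0.004, 0.5], [0.009, 0.002, -0.032, -0.002, -0.003, 0.002, 0.5], [0.011, -0.001, -0.033, 0.0, 0.003, -0.001, 0.5], [0.013, -0.003, -0.033, 0.001, 0.01, -0.004, 0.5], [-0.001, -0.018, -0.002, 0.044, 0.075, 0.09, 0.5], [0.0, -0.016, -0.004, 0.04, 0.075, 0.091, 0.5], [0.0, -0.014, -0.005, 0.036,
[... 574 characters left out ...]
0.006, -0.015, 0.008, 0.067, 0.04, 0.185, 0.5], [0.006, -0.011, 0.006, 0.062, 0.039, 0.188, 0.5], [0.007, -0.008, 0.005, 0.057, 0.039, 0.191, 0.5], [0.009, -0.006, 0.004, 0.052, 0.041, 0.193, 0.5], [0.008, -0.006, 0.003, 0.055, 0.034, 0.193, 0.5], [0.011, -0.005, 0.002, 0.053, 0.037, 0.193, 0.5]]
[[0.014, -0.004, 0.0, 0.053, 0.041, 0.192, 0.5], [0.017, -0.005, -0.001, 0.055, 0.045, 0.191, 0.5], [0.02, -0.006, -0.002, 0.057, 0.048, 0.189, 0.5], [0.023, -0.009, -0.003, 0.061, 0.051, 0.186, 0.5], [0.025, -0.012, -0.004, 0.067, 0.053, 0.183, 0.5], [0.026, -0.015, -0.004, 0.073, 0.053, 0.18, 0.5], [0.027, -0.019, -0.005, 0.079, 0.053, 0.176, 0.5], [0.027, -0.023, -0.005, 0.087, 0.05, 0.173, 0.5]]
```

apply_moves:
  plan:
    - [0.007,0.003,-0.031,0,0,0,0.5]
    - [0.009,0.002,-0.032,0,0,0,0.5]
    - [0.011,-0.001,-0.033,0,0,0,0.5]
    - [0.013,-0.003,-0.033,0,0,0,0.5]
    - [-0.001,-0.018,-0.002,0.044,0.075,0.09,0.5]
    - [0.0,-0.016,-0.004,0.04,0.075,0.091,0.5]
    - [0.0,-0.014,-0.005,0.036,0.075,0.093,0.5]
    - [0.001,-0.012,-0.007,0.033,0.076,0.094,0.5]

```text
t: 14.82
tcp_pos: [0.4591, 0.1092, 0.1168]
tool_rot: [0.746, 0.646, -0.11, 0.115]
force: [0.1, -0.9, -0.2]
finger_gap: 0.25
gripper_force: 0.0
```

apply_moves:
  plan:
    - [0.002,-0.01,-0.008,0.029,0.076,0.094,0.5]
    - [0.003,-0.008,-0.009,0.025,0.077,0.095,0.5]
    - [0.004,-0.006,-0.01,0.022,0.078,0.095,0.5]
    - [0.006,-0.005,-0.011,0.018,0.079,0.095,0.5]

```text
t: 15.32
tcp_pos: [0.4372, 0.1375, 0.1509]
tool_rot: [0.867, 0.498, -0.001, -0.001]
force: [-0.4, 0.2, 0.1]
finger_gap: 0.253
gripper_force: 0.0
```

```bash
python3 - <<'E'
from path import *
s=sense();print(s['t'],s['tcp_pos'],s['q'].round(2))
w=np.load("wp.npy")
jrows(w[2:4],[14,13],.5)
E
```

```text
15.325 [0.43715996 0.13751258 0.15087882] [0.06 0.4  1.9  0.   0.85 0.59]
# 8 [0.401 0.311 0.129] point [ 0.    0.53 -0.85] [0.07 0.51 2.04 0.88 0.76 0.87]
# 14 [0.438 0.355 0.132] point [ 0.23  0.67 -0.71] [0.08 0.59 2.14 1.54 0.7  1.08]
# 21 [0.484 0.299 0.103] point [ 0.53  0.49 -0.69] [0.09 0.69 2.28 2.36 0.68 1.34]
# 27 [0.456 0.173 0.05 ] point [ 0.58  0.1  -0.81] [0.1  0.77 2.4  3.07 0.66 1.57]
max 0.023 0.15705413079572278
[[0.017, -0.023, 0.009, 0.063, 0.055, 0.108, 0.5], [0.015, -0.022, 0.009, 0.062, 0.05, 0.111, 0.5], [0.012, -0.021, 0.008, 0.062, 0.046, 0.114, 0.5], [0.01, -0.02, 0.008, 0.061, 0.042, 0.117, 0.5], [0.009, -0.019, 0.008, 0.059, 0.038, 0.12, 0.5], [0.007, -0.017, 0.007, 0.057, 0.035, 0.123, 0.5], [0.006, -0.015, 0.007, 0.054, 0.033, 0.126, 0.5], [0.005, -0.014, 0.007, 0.052, 0.031, 0.128, 0.5]]
[[0.005, -0.012, 0.006, 0.049, 0.029, 0.13, 0.5], [0.004, -0.01, 0.005, 0.047, 0.028, 0.132, 0.5], [0.004, -0.008, 0.005, 0.044, 0.028, 0.134, 0.5], [0.005, -0.007, 0.004, 0.041, 0.028, 0.135, 0.5], [0.006, -0.005, 0.004, 0.039, 0.028, 0.137, 0.5], [0.006, -0.004, 0.003, 0.037, 0.029, 0.137, 0.5], [0.006, -0.005, 0.002, 0.042, 0.026, 0.149, 0.5], [0.008, -0.004, 0.002, 0.041, 0.028, 0.149, 0.5]]
[[0.009, -0.004, 0.001, 0.041, 0.03, 0.148, 0.5], [0.011, -0.004, 0.0, 0.041, 0.032, 0.148, 0.5], [0.013, -0.004, 0.0, 0.042, 0.034, 0.147, 0.5], [0.015, -0.005, -0.001, 0.044, 0.036, 0.146, 0.5], [0.016, -0.006, -0.002, 0.046, 0.038, 0.144, 0.5], [0.018, -0.008, -0.002, 0.048, 0.04, 0.143, 0.5], [0.019, -0.009, -0.003, 0.051, 0.041, 0.141, 0.5], [0.02, -0.011, -0.003, 0.055, 0.041, 0.139, 0.5]]
[[0.02, -0.014, -0.003, 0.059, 0.041, 0.137, 0.5], [0.02, -0.016, -0.004, 0.063, 0.04, 0.135, 0.5], [0.02, -0.019, -0.004, 0.067, 0.038, 0.133, 0.5]]
```

apply_moves:
  plan:
    - [0.017,-0.023,0.009,0.063,0.055,0.108,0.5]
    - [0.015,-0.022,0.009,0.062,0.05,0.111,0.5]
    - [0.012,-0.021,0.008,0.062,0.046,0.114,0.5]
    - [0.01,-0.02,0.008,0.061,0.042,0.117,0.5]
    - [0.009,-0.019,0.008,0.059,0.038,0.12,0.5]
    - [0.007,-0.017,0.007,0.057,0.035,0.123,0.5]
    - [0.006,-0.015,0.007,0.054,0.033,0.126,0.5]
    - [0.005,-0.014,0.007,0.052,0.031,0.128,0.5]

```text
t: 16.32
tcp_pos: [0.4009, 0.3127, 0.1292]
tool_rot: [0.96, 0.036, 0.01, -0.278]
force: [-0.2, 0.3, -0.4]
finger_gap: 0.248
gripper_force: 0.0
```

apply_moves:
  plan:
    - [0.005,-0.012,0.006,0.049,0.029,0.13,0.5]
    - [0.004,-0.01,0.005,0.047,0.028,0.132,0.5]
    - [0.004,-0.008,0.005,0.044,0.028,0.134,0.5]
    - [0.005,-0.007,0.004,0.041,0.028,0.135,0.5]
    - [0.006,-0.005,0.004,0.039,0.028,0.137,0.5]
    - [0.006,-0.004,0.003,0.037,0.029,0.137,0.5]
    - [0.006,-0.005,0.002,0.042,0.026,0.149,0.5]
    - [0.008,-0.004,0.002,0.041,0.028,0.149,0.5]

```text
t: 17.32
tcp_pos: [0.4553, 0.3532, 0.1294]
tool_rot: [0.771, -0.497, -0.046, -0.396]
force: [0.1, 0.2, 0.0]
finger_gap: 0.247
gripper_force: 0.0
```

```bash
python3 - <<'E'
from path import *
s=sense();print(s['t'],s['tcp_pos'],s['q'].round(2))
w=np.load("wp.npy")
jrows(w[3:5],[11,8],.5)
E
```

```text
17.325 [0.45528435 0.35318526 0.12935931] [0.09 0.61 2.18 1.77 0.69 1.16]
# 6 [0.486 0.282 0.095] point [ 0.56  0.44 -0.71] [0.1  0.7  2.3  2.48 0.67 1.38]
# 11 [0.456 0.173 0.05 ] point [ 0.58  0.1  -0.81] [0.1  0.77 2.4  3.07 0.66 1.57]
# 16 [0.483 0.07  0.05 ] point [ 0.59 -0.03 -0.81] [-0.12  0.77  2.4   3.07  0.66  1.57]
# 19 [0.488 0.006 0.05 ] point [ 0.58 -0.1  -0.81] [-0.25  0.77  2.4   3.07  0.66  1.57]
max 0.021 0.1572354921765439
[[0.009, -0.004, 0.001, 0.041, 0.029, 0.149, 0.5], [0.011, -0.004, 0.0, 0.041, 0.032, 0.148, 0.5], [0.013, -0.004, 0.0, 0.042, 0.034, 0.147, 0.5], [0.015, -0.005, -0.001, 0.044, 0.036, 0.146, 0.5], [0.016, -0.006, -0.002, 0.046, 0.038, 0.144, 0.5], [0.018, -0.008, -0.002, 0.048, 0.039, 0.143, 0.5], [0.019, -0.009, -0.003, 0.051, 0.04, 0.141, 0.5], [0.02, -0.012, -0.003, 0.055, 0.041, 0.139, 0.5]]
[[0.02, -0.014, -0.003, 0.059, 0.041, 0.137, 0.5], [0.02, -0.016, -0.004, 0.063, 0.04, 0.135, 0.5], [0.02, -0.019, -0.004, 0.067, 0.038, 0.132, 0.5], [-0.003, -0.021, 0.002, 0.026, 0.0, 0.035, 0.5], [-0.003, -0.021, 0.002, 0.026, 0.0, 0.035, 0.5], [-0.003, -0.021, 0.002, 0.026, 0.0, 0.035, 0.5], [-0.003, -0.021, 0.002, 0.026, 0.0, 0.035, 0.5], [-0.003, -0.021, 0.002, 0.026, 0.0, 0.035, 0.5]]
[[-0.003, -0.021, 0.002, 0.026, 0.0, 0.035, 0.5], [-0.003, -0.021, 0.002, 0.026, 0.0, 0.035, 0.5], [-0.003, -0.021, 0.002, 0.026, 0.0, 0.035, 0.5]]
```

Working well; the controller follows the branch.

apply_moves:
  plan:
    - [0.009,-0.004,0.001,0.041,0.029,0.149,0.5]
    - [0.011,-0.004,0.0,0.041,0.032,0.148,0.5]
    - [0.013,-0.004,0.0,0.042,0.034,0.147,0.5]
    - [0.015,-0.005,-0.001,0.044,0.036,0.146,0.5]
    - [0.016,-0.006,-0.002,0.046,0.038,0.144,0.5]
    - [0.018,-0.008,-0.002,0.048,0.039,0.143,0.5]
    - [0.019,-0.009,-0.003,0.051,0.04,0.141,0.5]
    - [0.02,-0.012,-0.003,0.055,0.041,0.139,0.5]

```text
t: 18.32
tcp_pos: [0.4839, 0.2415, 0.0775]
tool_rot: [-0.298, 0.885, 0.059, 0.354]
force: [-1.5, 0.2, -0.8]
finger_gap: 0.251
gripper_force: 0.0
```

apply_moves:
  plan:
    - [0.02,-0.014,-0.003,0.059,0.041,0.137,0.5]
    - [0.02,-0.016,-0.004,0.063,0.04,0.135,0.5]
    - [0.02,-0.019,-0.004,0.067,0.038,0.132,0.5]
    - [-0.003,-0.021,0.002,0.026,0,0.035,0.5]
    - [-0.003,-0.021,0.002,0.026,0,0.035,0.5]
    - [-0.003,-0.021,0.002,0.026,0,0.035,0.5]
    - [-0.003,-0.021,0.002,0.026,0,0.035,0.5]

```text
t: 19.2
tcp_pos: [0.4835, 0.0906, 0.0515]
tool_rot: [-0.002, 0.951, -0.001, 0.31]
force: [-0.4, -0.6, -0.3]
finger_gap: 0.247
gripper_force: 0.0
```

```bash
python3 - <<'E'
from path import *
s=sense();print(s['q'].round(2))
rows([.486,.006,.05],170,-36,4)
s=sense();C=cam("wrist",s);print(proj(C,[[.548,-.006,.012],[.548,-.006,.187]]))
E
```

```text
[-0.07  0.76  2.39  3.07  0.64  1.57]
t 19.2 tcp [0.4835 0.0906 0.0515] q [-0.07  0.76  2.39  3.07  0.64  1.57] F [-0.4 -0.6 -0.3] turn/row [0.026 0.001 0.036]
[-0.0002 -0.0211  0.0007]
[-0.001  -0.0211  0.0012]
[-0.0017 -0.021   0.0017]
[-0.0025 -0.0209  0.0023]
[[153.52737016 226.41349942]
 [101.2435667  470.80607629]]
```

apply_moves:
  plan:
    - [0,-0.021,0.001,0.026,0,0.036,0.5]
    - [-0.001,-0.021,0.001,0.026,0,0.036,0.5]
    - [-0.002,-0.021,0.002,0.026,0,0.036,0.5]
    - [-0.002,-0.021,0.002,0.026,0,0.036,0.5]
    - [0,0,0,0,0,0,0.5]

```text
t: 19.82
tcp_pos: [0.4856, 0.0058, 0.0496]
tool_rot: [0.082, 0.947, -0.028, 0.309]
force: [-0.6, -0.2, 0.3]
finger_gap: 0.254
gripper_force: 0.0
```

```bash
python3 - <<'E'
from path import *
rows([.502,.002,.020],170,-36,3)
s=sense();C=cam("wrist",s)
h=-Ro.from_quat(s['tool_rot']).apply([1,0,0])[:2];h/=np.linalg.norm(h)
print(h,proj(C,[[.548,-.006,.012],[.548-.022*h[0],-.006-.022*h[1],.012],[.548,-.006,.187]]))
g=cv2.cvtColor(snapshot("wrist"),cv2.COLOR_RGB2GRAY)
for r in range(190,262,6): print(r,g[r,196:330:4])
E
```

```text
t 19.82 tcp [0.4856 0.0058 0.0496] q [-0.25  0.77  2.41  3.08  0.67  1.56] F [-0.6 -0.2  0.3] turn/row [-0.     0.001  0.   ]
[ 0.0013 -0.0003  0.0113]
[ 0.0013 -0.0003  0.0113]
[ 0.0013 -0.0003  0.0113]
[ 0.9850952  -0.17201001] [[256.10333388 228.24823129]
 [255.98759894 215.90478336]
 [255.31520839 482.38363999]]
190 [242 242 241 241 243 244 243 225 173 216 243 244 244 244 242 148 145 146
 143 145 144 146 147  94  90 148 150 147 147 146 147 144 143 147]
196 [243 242 243 242 243 242 242 242 175 177 241 240 241 241 242 146 148 146
 146 147 147 145 144  97  93 150 149 150 146 151 149 148 148 148]
202 [242 243 244 244 244 244 244 244 241 176 209 243 243 243 242 151 150 149
 145 152 150 146 150  92  96 141 141 143 147 147 146 146 149 149]
208 [242 242 242 242 241 241 243 242 242 176 175 243 245 243 243 148 151 149
 147 149 147 144 148  92  98 147 143 147 146 150 149 151 146 150]
214 [239 241 242 242 241 242 242 243 244 243 175 177 243 243 243 244 150 148
 147 144 142 143 142  98  94 147 147 144 146 145 145 143 149 147]
220 [241 242 242 243 242 242 242 241 242 241 192 114 112 111 112 11
[... 233 characters left out ...]
41 242 242 242 243 242 243 181  57 107 104 109 110 100  99  98
 104  95  93  96 140 121  94 141 239 240 240 241 240 241 241 242]
238 [233 173 244 244 244 244 243 243  84  80  51  82  77  91  96  94  91  91
  65  63  50  71  75  89  92 233 238 239 239 239 239 241 240 241]
244 [240 230 173 240 240 241 240 144  79  79  51 232 143 108  88  93  91  95
 148 238  42  51  69  69 168 236 239 240 242 242 242 242 243 242]
250 [241 243 234 170  60  54  55  81  76  61  51  93  92  92  89  92  87  87
  84  83  41  39  71  70  42  44  43 237 238 237 238 239 237 239]
256 [241 241 240 230  49  51  50  77  76  44  47  84  92  88  89  90  88  86
  86  82  39  32  71  72  72  40  44  49 243 243 241 242 243 242]
```

apply_moves:
  plan:
    - [0.004,0,0.012,0,0,0,0.5]
    - [0.004,0,0.012,0,0,0,0.5]
    - [-0.004,0,0.014,0,0,0,0.5]
    - [-0.0065,0,0.0047,0,0,0,0.5]
    - [-0.0065,0,0.0047,0,0,0,0.5]
    - [-0.004,0,0.003,0,0,0,0.5]
    - [0,0,0,0,0,0,0.5]

```text
t: 20.75
tcp_pos: [0.5248, -0.0003, 0.017]
tool_rot: [0.082, 0.947, -0.028, 0.309]
force: [-0.3, -0.3, -0.9]
finger_gap: 0.252
gripper_force: 0.0
```

```bash
python3 -c "
from h import *
foot()
rows([.540,.0,.020],170,-36,3)"
```

```text
20.75 [ 5.248e-01 -3.000e-04  1.700e-02] F [-0.3 -0.3 -0.9] q [-0.24  0.84  2.31  3.08  0.64  1.57] gap 0.252
250 261 239 ring ahead 0.0021 left -0.0043 centre~ [ 0.5468 -0.0084] [134 135 132 136 238 158 236 237 176 234]
256 261 142 ring ahead 0.0021 left -0.0005 centre~ [ 0.5474 -0.0047] [133 139 134 139 139 140 137 139 140 135]
262 261 140 ring ahead 0.0021 left 0.0033 centre~ [ 0.548 -0.001] [134 140 133 134 134 139 137 140 132 140]
t 20.8 tcp [ 5.242e-01 -2.000e-04  1.680e-02] q [-0.24  0.84  2.31  3.08  0.64  1.57] F [-0.4  0.3  0.1] turn/row [-0.     0.     0.001]
[-0.0048  0.001   0.0022]
[-0.0048  0.001   0.0022]
[-0.0048  0.001   0.0022]
```

apply_moves:
  plan:
    - [-0.0048,0,0.0019,0,0,0,0.5]
    - [-0.0048,0.001,0.0019,0,0,0,0.5]
    - [-0.004,0,0.0029,0,0,0,0.5]
    - [-0.004,0,0.0029,0,0,0,0.5]
    - [-0.004,0,0.0029,0,0,0,0.5]
    - [-0.004,0,0.0029,0,0,0,0.5]
    - [-0.004,0.001,0.0029,0,0,0,0.5]
    - [-0.004,0,0.0029,0,0,0,0.5]

```text
t: 21.8
tcp_pos: [0.5637, -0.0049, 0.0188]
tool_rot: [0.082, 0.947, -0.028, 0.308]
force: [-2.9, -0.2, 0.4]
finger_gap: 0.249
gripper_force: 1.6
```

```bash
python3 -c "
from h import *
foot()
rows([.622,-.013,.020],170,-36,11)"
```

```text
21.8 [ 0.5637 -0.0049  0.0188] F [-2.9 -0.2  0.4] q [-0.22  0.81  2.2   3.08  0.5   1.58] gap 0.249
250 249 167 ring ahead -0.0118 left -0.004 centre~ [ 0.5722 -0.0104] [ 85  86 159 154  86 173 164  62  62  63]
256 249 170 ring ahead -0.0118 left -0.0004 centre~ [ 0.5727 -0.0069] [ 86 167 163 169 170 167 145  65  65  61]
262 249 167 ring ahead -0.0118 left 0.0031 centre~ [ 0.5734 -0.0034] [165 166 165 166 165 168 144  60  62  60]
t 21.85 tcp [ 0.5649 -0.0052  0.0192] q [-0.22  0.81  2.2   3.08  0.5   1.58] F [-1.3  0.5  1. ] turn/row [-0.  0.  0.]
[-0.0043  0.0002  0.003 ]
[-0.0043  0.0002  0.003 ]
[-0.0043  0.0002  0.003 ]
[-0.0043  0.0002  0.003 ]
[-0.0043  0.0002  0.003 ]
[-0.0043  0.0002  0.003 ]
[-0.0043  0.0002  0.003 ]
[-0.0043  0.0002  0.003 ]
[-0.0043  0.0002  0.003 ]
[-0.0043  0.0002  0.003 ]
[-0.0043  0.0002  0.003 ]
```

apply_moves:
  plan:
    - [-0.004,0,0.0029,0,0,0,0.5]
    - [-0.004,0,0.0029,0,0,0,0.5]
    - [-0.004,0.001,0.0029,0,0,0,0.5]
    - [-0.004,0,0.0029,0,0,0,0.5]
    - [-0.004,0,0.0029,0,0,0,0.5]
    - [-0.004,0,0.0029,0,0,0,0.5]
    - [-0.004,0.001,0.0029,0,0,0,0.5]
    - [-0.004,0,0.0029,0,0,0,0.5]

```text
t: 22.85
tcp_pos: [0.6031, -0.0098, 0.019]
tool_rot: [0.082, 0.947, -0.028, 0.308]
force: [-2.8, 0.5, -0.2]
finger_gap: 0.248
gripper_force: 1.6
```

apply_moves:
  plan:
    - [-0.004,0,0.0029,0,0,0,0.5]
    - [-0.0025,0,0.0018,0,0,0,0.5]
    - [-0.0015,0,0.0011,0,0,0,0.5]
    - [-0.0015,0,0.0011,0,0,0,0.5]

```text
t: 23.35
tcp_pos: [0.6142, -0.0119, 0.019]
tool_rot: [0.082, 0.947, -0.028, 0.308]
force: [-3.4, 0.8, 0.5]
finger_gap: 0.25
gripper_force: 1.6
```

```bash
python3 -c "
from h import *
foot()
rows([.626,-.0135,.020],170,-36,5)"
```

```text
23.35 [ 0.6142 -0.0119  0.019 ] F [-3.4  0.8  0.5] q [-0.21  0.8   2.08  3.08  0.36  1.6 ] gap 0.25
250 249 159 ring ahead -0.0114 left -0.004 centre~ [ 0.623  -0.0174] [ 80  82  78  85 146 144 143  58  63  61]
256 249 159 ring ahead -0.0114 left -0.0004 centre~ [ 0.6236 -0.0139] [143 160 157 158 156 154 119  62  61  57]
262 249 158 ring ahead -0.0114 left 0.0031 centre~ [ 0.6242 -0.0105] [154 157 159 158 161 155 136  57  52  54]
t 23.4 tcp [ 0.6146 -0.0119  0.0191] q [-0.21  0.8   2.07  3.08  0.36  1.6 ] F [-1.8  1.3  0.3] turn/row [-0.  0.  0.]
[-0.002   0.0001  0.0012]
[-0.002   0.0001  0.0012]
[-0.002   0.0001  0.0012]
[-0.002   0.0001  0.0012]
[-0.002   0.0001  0.0012]
```

apply_moves:
  plan:
    - [-0.0016,0,0.0012,0,0,0,0.5]
    - [-0.0016,0,0.0012,0,0,0,0.5]
    - [-0.0016,0,0.0012,0,0,0,0.5]
    - [-0.0016,0,0.0012,0,0,0,0.5]

```text
t: 23.9
tcp_pos: [0.6224, -0.0133, 0.019]
tool_rot: [0.082, 0.947, -0.028, 0.308]
force: [-3.0, 0.8, 0.5]
finger_gap: 0.249
gripper_force: 1.6
```

apply_moves:
  plan:
    - [-0.0008,0,0.0006,0,0,0,0.5]
    - [-0.0008,0,0.0006,0,0,0,0.5]

```text
t: 24.15
tcp_pos: [0.6242, -0.0136, 0.0189]
tool_rot: [0.082, 0.947, -0.028, 0.308]
force: [-2.9, 0.4, 0.1]
finger_gap: 0.253
gripper_force: 1.6
```

apply_moves:
  plan:
    - [-0.0008,0,0.0006,0,0,0,0.5]
    - [-0.0008,0,0.0006,0,0,0,0.5]

```text
t: 24.4
tcp_pos: [0.6262, -0.0139, 0.0189]
tool_rot: [0.082, 0.947, -0.028, 0.308]
force: [-3.1, 0.5, -0.6]
finger_gap: 0.251
gripper_force: 1.6
```

apply_moves:
  plan:
    - [-0.0008,0,0.0006,0,0,0,0.5]

```text
t: 24.52
tcp_pos: [0.6266, -0.014, 0.0187]
tool_rot: [0.082, 0.948, -0.028, 0.308]
force: [-6.1, 1.7, 1.9]
finger_gap: 0.249
gripper_force: 2.7
```

apply_moves:
  plan:
    - [-0.0008,0,0.0006,0,0,0,0.5]

```text
t: 24.65
tcp_pos: [0.6267, -0.014, 0.0185]
tool_rot: [0.082, 0.948, -0.027, 0.307]
force: [-6.3, 0.3, 4.1]
finger_gap: 0.25
gripper_force: 3.6
```

apply_moves:
  plan:
    - [-0.0008,0,0.0006,0,0,0,0.5]

```text
t: 24.78
tcp_pos: [0.6269, -0.0139, 0.0183]
tool_rot: [0.082, 0.948, -0.027, 0.306]
force: [-8.8, 1.5, 5.5]
finger_gap: 0.249
gripper_force: 4.5
```

apply_moves:
  plan:
    - [-0.0011,0,0.0002,0,0,0,0.5]
    - [-0.0011,0,0.0002,0,0,0,0.5]
    - [0,0,0,0,0,0,0.5]

```text
t: 25.15
tcp_pos: [0.627, -0.0138, 0.0184]
tool_rot: [0.082, 0.949, -0.027, 0.304]
force: [-10.5, 2.4, 3.7]
finger_gap: 0.248
gripper_force: 5.0
```

```bash
python3 -c "
from h import *
foot();T=cam('top')
im=snapshot('top')[:,:,::-1];w=snapshot('wrist')[:,:,::-1];s=snapshot('scene')[:,:,::-1]
print(proj(T,[[.6355,-.0153,.012],[.6355,-.0153,.187]]))
cv2.imwrite('pics/s6.png',np.hstack([cv2.resize(im[105:185,205:285],(260,260),interpolation=2),cv2.resize(w[200:300,190:325],(351,260),interpolation=2),cv2.resize(s[170:260,150:212],(179,260),interpolation=2)]))
"
```

```text
25.15 [ 0.627  -0.0138  0.0184] F [-10.5   2.4   3.7] q [-0.21  0.79  2.04  3.07  0.31  1.6 ] gap 0.248
250 249 156 ring ahead -0.0123 left -0.004 centre~ [ 0.6349 -0.0192] [ 79 131  93  81 145  97 165  60  58  62]
256 249 159 ring ahead -0.0123 left -0.0004 centre~ [ 0.6355 -0.0157] [ 80 151 155 159 154 156 144  59  59  55]
262 249 158 ring ahead -0.0123 left 0.0031 centre~ [ 0.6361 -0.0122] [159 152 160 156 158 157 158  56  58  56]
[[248.55455324 156.63923001]
 [249.56702345 144.99075272]]
```

View pics/s6.png

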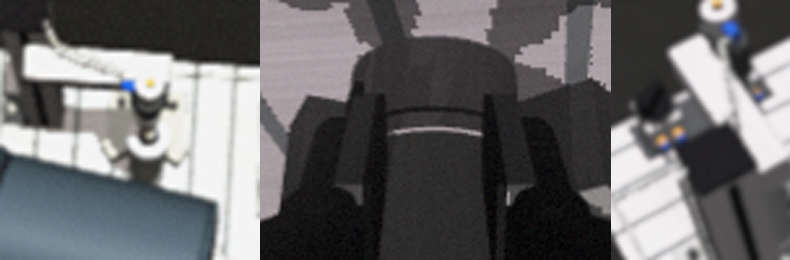

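The top crop shows the cylinder in the vee below the sensor, its front cap at (147,147), and the wrist view shows the foot between the fingertips. The measured centre (0.6355, -0.0157) matches the seat, so I'll back off along the push line.

apply_moves:
  plan:
    - [0.004,0,-0.003,0,0,0,0.5]
    - [0.008,0,-0.006,0,0,0,0.5]
    - [0.012,0,-0.009,0,0,0,0.5]
    - [0.016,0,-0.013,0,0,0,0.5]
    - [0.016,0,-0.014,0,0,0,0.5]
    - [0.016,0,-0.016,0,0,0,0.5]
    - [0.014,0,-0.016,0,0,0,0.5]

```text
t: 26.22
tcp_pos: [0.5173, 0.0051, 0.032]
tool_rot: [0.082, 0.947, -0.028, 0.309]
force: [-0.0, 0.6, -0.8]
finger_gap: 0.252
gripper_force: 0.0
```

```bash
python3 - <<'E'
from path import *
s=sense();print(s['t'],s['tcp_pos'],s['q'].round(2),s['force'].round(1))
w=np.load("wp.npy")
jrows([w[4],w[3],w[2],w[1]],[2,6,12,12],1.)
E
```

```text
26.225 [0.51725332 0.00508012 0.03197444] [-0.22  0.8   2.32  3.09  0.61  1.57] [-0.   0.6 -0.8]
# 2 [0.488 0.006 0.05 ] point [ 0.58 -0.1  -0.81] [-0.25  0.77  2.4   3.07  0.66  1.57]
# 6 [0.473 0.119 0.05 ] point [ 0.59  0.03 -0.81] [-0.02  0.77  2.4   3.07  0.66  1.57]
# 8 [0.456 0.173 0.05 ] point [ 0.58  0.1  -0.81] [0.1  0.77 2.4  3.07 0.66 1.57]
# 15 [0.478 0.323 0.114] point [ 0.47  0.56 -0.68] [0.09 0.66 2.25 2.17 0.68 1.28]
# 20 [0.438 0.355 0.132] point [ 0.23  0.67 -0.71] [0.08 0.59 2.14 1.54 0.7  1.08]
# 27 [0.4   0.276 0.127] point [-0.04  0.42 -0.91] [0.07 0.48 2.   0.64 0.79 0.79]
# 32 [0.44 0.14 0.15] point [ 0. -0. -1.] [ 0.07  0.4   1.89 -0.    0.85  0.59]
max 0.028 0.17013524032369073
[[0.007, -0.003, -0.015, 0.0, 0.001, 0.001, 1.0], [0.007, -0.002, -0.015, -0.001, 0.001, 0.001, 1.0], [0.005, 0.028, -0.004, -0.034, 0.0, -0.047, 1.0], [0.005, 0.028, -0.004, -0.034, 0.0, -0.047, 1.0], [0.005, 0.028, -0.004, -0.034, 0.0, -0.047, 1.0], [0.005, 0.028, -0.004, -0.034, 0.0, -0.047, 1.0], [0.005, 0.028, -0.004, -0.034, 0.0, -0.047, 1.0], [0.005, 0.028, -0.004, -0.034, 0.0
[... 592 characters left out ...]
, [-0.006, 0.006, -0.003, -0.046, -0.028, -0.161, 1.0], [-0.006, 0.006, -0.004, -0.043, -0.034, -0.161, 1.0], [-0.005, 0.007, -0.005, -0.046, -0.033, -0.159, 1.0], [-0.004, 0.009, -0.006, -0.05, -0.032, -0.158, 1.0], [-0.003, 0.011, -0.007, -0.053, -0.033, -0.156, 1.0]]
[[-0.003, 0.013, -0.008, -0.057, -0.034, -0.153, 1.0], [-0.003, 0.016, -0.008, -0.061, -0.036, -0.15, 1.0], [-0.004, 0.018, -0.009, -0.064, -0.038, -0.147, 1.0], [-0.005, 0.021, -0.01, -0.067, -0.042, -0.143, 1.0], [-0.007, 0.023, -0.011, -0.07, -0.046, -0.139, 1.0], [-0.009, 0.025, -0.012, -0.072, -0.051, -0.135, 1.0], [-0.012, 0.027, -0.012, -0.073, -0.057, -0.131, 1.0], [-0.015, 0.028, -0.013, -0.074, -0.063, -0.126, 1.0]]
```

apply_moves:
  plan:
    - [0.007,-0.003,-0.015,0,0,0,1.0]
    - [0.007,-0.002,-0.015,0,0,0,1.0]
    - [0.005,0.028,-0.004,-0.034,0.0,-0.047,1.0]
    - [0.005,0.028,-0.004,-0.034,0.0,-0.047,1.0]
    - [0.005,0.028,-0.004,-0.034,0.0,-0.047,1.0]
    - [0.005,0.028,-0.004,-0.034,0.0,-0.047,1.0]
    - [0.005,0.028,-0.004,-0.034,0.0,-0.047,1.0]
    - [0.005,0.028,-0.004,-0.034,0.0,-0.047,1.0]

```text
t: 27.22
tcp_pos: [0.4552, 0.1741, 0.0493]
tool_rot: [-0.084, 0.947, 0.026, 0.309]
force: [1.0, 0.8, 0.6]
finger_gap: 0.002
gripper_force: 0.0
```

apply_moves:
  plan:
    - [-0.019,0.023,0.002,-0.073,-0.042,-0.144,1.0]
    - [-0.02,0.02,0.002,-0.068,-0.043,-0.146,1.0]
    - [-0.02,0.017,0.002,-0.063,-0.044,-0.149,1.0]
    - [-0.019,0.015,0.002,-0.058,-0.044,-0.151,1.0]
    - [-0.018,0.012,0.001,-0.054,-0.044,-0.153,1.0]
    - [-0.017,0.01,0.001,-0.051,-0.042,-0.155,1.0]
    - [-0.016,0.008,0.001,-0.048,-0.04,-0.157,1.0]
    - [-0.014,0.007,0.0,-0.046,-0.038,-0.159,1.0]

```text
t: 28.22
tcp_pos: [0.4717, 0.3361, 0.1196]
tool_rot: [0.657, -0.635, -0.061, -0.401]
force: [0.2, 0.5, -0.7]
finger_gap: 0.0
gripper_force: 0.0
```

apply_moves:
  plan:
    - [-0.012,0.006,-0.001,-0.045,-0.035,-0.16,1.0]
    - [-0.01,0.005,-0.001,-0.044,-0.033,-0.161,1.0]
    - [-0.008,0.005,-0.002,-0.045,-0.03,-0.161,1.0]
    - [-0.006,0.006,-0.003,-0.046,-0.028,-0.161,1.0]
    - [-0.006,0.006,-0.004,-0.043,-0.034,-0.161,1.0]
    - [-0.005,0.007,-0.005,-0.046,-0.033,-0.159,1.0]
    - [-0.004,0.009,-0.006,-0.05,-0.032,-0.158,1.0]
    - [-0.003,0.011,-0.007,-0.053,-0.033,-0.156,1.0]

```text
t: 29.22
tcp_pos: [0.4052, 0.3291, 0.1307]
tool_rot: [0.95, -0.05, 0.003, -0.308]
force: [-1.0, 0.2, 0.5]
finger_gap: 0.001
gripper_force: 0.0
```

```bash
python3 - <<'E'
from path import *
s=sense();print(s['t'],s['tcp_pos'],s['q'].round(2),s['finger_gap'])
w=np.load("wp.npy")
qh,r=ik([.42,.05,.25],pose(40,0),w[1]); qv,r2=ik([.5707,-.196,.16],pose(0,0),qh);print(r,r2)
jrows([w[1],qh],[8,4],1.)
E
```

```text
29.225 [0.40521927 0.32911733 0.13068172] [0.08 0.52 2.06 1.02 0.75 0.91] 0.001049809874980934
2.4868244741171125e-10 3.2335393210059736e-10
# 5 [0.407 0.227 0.129] point [-0.05  0.27 -0.96] [0.07 0.45 1.95 0.38 0.81 0.71]
# 8 [0.44 0.14 0.15] point [ 0. -0. -1.] [ 0.07  0.4   1.89 -0.    0.85  0.59]
# 11 [0.429 0.071 0.226] point [ 0. -0. -1.] [-0.09  0.25  1.86  0.    1.04  0.69]
# 12 [0.42 0.05 0.25] point [ 0. -0. -1.] [-0.15  0.19  1.85  0.    1.1   0.73]
max 0.028 0.16623477373882997
[[-0.003, 0.013, -0.007, -0.056, -0.033, -0.153, 1.0], [-0.003, 0.016, -0.008, -0.06, -0.035, -0.15, 1.0], [-0.004, 0.018, -0.009, -0.064, -0.038, -0.146, 1.0], [-0.005, 0.021, -0.01, -0.067, -0.042, -0.143, 1.0], [-0.007, 0.023, -0.011, -0.07, -0.046, -0.139, 1.0], [-0.009, 0.025, -0.012, -0.072, -0.051, -0.134, 1.0], [-0.012, 0.027, -0.013, -0.073, -0.057, -0.13, 1.0], [-0.015, 0.028, -0.013, -0.074, -0.063, -0.125, 1.0]]
[[-0.021, 0.011, -0.025, 0.0, 0.0, 0.087, 1.0], [-0.021, 0.01, -0.025, 0.0, 0.0, 0.087, 1.0], [-0.021, 0.009, -0.025, 0.0, 0.0, 0.087, 1.0], [-0.021, 0.009, -0.024, 0.0, 0.0, 0.087, 1.0]]
```

apply_moves:
  plan:
    - [-0.003,0.013,-0.007,-0.056,-0.033,-0.153,1.0]
    - [-0.003,0.016,-0.008,-0.06,-0.035,-0.15,1.0]
    - [-0.004,0.018,-0.009,-0.064,-0.038,-0.146,1.0]
    - [-0.005,0.021,-0.01,-0.067,-0.042,-0.143,1.0]
    - [-0.007,0.023,-0.011,-0.07,-0.046,-0.139,1.0]
    - [-0.009,0.025,-0.012,-0.072,-0.051,-0.134,1.0]
    - [-0.012,0.027,-0.013,-0.073,-0.057,-0.13,1.0]
    - [-0.015,0.028,-0.013,-0.074,-0.063,-0.125,1.0]

```text
t: 30.22
tcp_pos: [0.4398, 0.139, 0.149]
tool_rot: [0.867, 0.499, -0.002, 0.001]
force: [-0.1, -0.4, 0.2]
finger_gap: -0.003
gripper_force: 0.0
```

apply_moves:
  plan:
    - [-0.021,0.011,-0.025,0.0,0.0,0.087,1.0]
    - [-0.021,0.01,-0.025,0.0,0.0,0.087,1.0]
    - [-0.021,0.009,-0.025,0.0,0.0,0.087,1.0]
    - [-0.021,0.009,-0.024,0.0,0.0,0.087,1.0]

```text
t: 30.72
tcp_pos: [0.4188, 0.0501, 0.2484]
tool_rot: [0.941, 0.338, -0.001, -0.001]
force: [0.4, -0.2, 0.5]
finger_gap: 0.001
gripper_force: 0.0
```

```bash
python3 - <<'E'
from path import *
rows([.565,-.196,.20],20,0,8)
E
```

```text
t 30.73 tcp [0.4188 0.0501 0.2484] q [-0.15  0.19  1.86  0.    1.09  0.73] F [ 0.4 -0.2  0.5] turn/row [-0.     0.     0.043]
[-0.0055  0.0354  0.006 ]
[-0.004   0.0356  0.006 ]
[-0.0025  0.0357  0.006 ]
[-0.0009  0.0358  0.006 ]
[0.0006 0.0358 0.006 ]
[0.0021 0.0357 0.006 ]
[0.0036 0.0356 0.006 ]
[0.0051 0.0354 0.006 ]
```

apply_moves:
  plan:
    - [-0.0055,0.0355,0.005,0,0,0.043,1]
    - [-0.004,0.0355,0.005,0,0,0.043,1]
    - [-0.0025,0.0355,0.005,0,0,0.043,1]
    - [-0.001,0.036,0.005,0,0,0.043,1]
    - [0.0005,0.036,0.005,0,0,0.043,1]
    - [0.002,0.036,0.007,0,0,0.043,1]
    - [0.0035,0.0355,0.008,0,0,0.043,1]
    - [0.005,0.0355,0.008,0,0,0.043,1]

```text
t: 31.72
tcp_pos: [0.566, -0.1963, 0.1993]
tool_rot: [0.985, 0.173, -0.001, -0.001]
force: [0.3, -0.4, -0.1]
finger_gap: 0.002
gripper_force: 0.0
```

```bash
python3 - <<'E'
from h import *
s=sense();C=cam("wrist",s);print(s['t'],s['tcp_pos'])
p=proj(C,[[.5707,-.196,.074]])[0];print("predicted",p)
im=snapshot("wrist");g=cv2.cvtColor(im,cv2.COLOR_RGB2GRAY);cv2.imwrite("pics/w7.png",im[:,:,::-1])
x,y=p.astype(int)
for r in range(y-36,y+40,6): print(r,g[r,x-48:x+50:5])
E
```

```text
31.725 [ 0.56599258 -0.19625481  0.19925286]
predicted [258.72167355 176.54506321]
140 [154 151 155  83 143 104 153 145  61  62  58  56  54  58  55  57 132 237
  49  46]
146 [157 153 148 146 127  72 104  62  83  78  62  53  57  56  54  57 147 108
  46  46]
152 [241 242 234 154  99 135 111 121 150  63  61  58  75  56  99 231 239  45
  44  41]
158 [243 242 241 174  85 149  71  66  64  43  37  46  58 130  81 239  90  43
  44  45]
164 [240 242 191 101  70 128 119  62  44  44  43  38  36  59 237 239  44  46
  43  44]
170 [242 156 108 148 156  76 118  50  42  44  45  42  37 100 238  64  51  46
  46  43]
176 [153 153 100 154 148  69 151  50  51  48  43  43  41 100 240  49  48  46
  41  44]
182 [151 119 142 155 236 243 241 181  51  49  49  56  92 240  50  50  50  49
  45  43]
188 [154 104 154 241 241 240 241 242 179 230 231 129 215 237  53  50  48  45
  47  46]
194 [133 216 242 243 243 241 241 241 168 240 240 240 240  56  54  50  49  48
  45  41]
200 [173 242 242 242 242 243 241 182 241 241 242 239 198  56  48  49  45  45
  44  43]
206 [189 242 242 242 244 243 243 175 243 242 241 241  60  56  52  49  47  53
  45  42]
212 [243 242 242 243 243 243 179 241 242 243 242 152  60  56  54  48  50  50
  44  41]
```

apply_moves:
  plan:
    - [0.007,0.0015,0.02,0,0,0,1]
    - [0,0,0.035,0,0,0,1]
    - [0,0,0.035,0,0,0,1]
    - [0,0,0.025,0,0,0,1]
    - [0,0,0.003,0,0,0,1]
    - [0,0,0,0,0,0,1]

```text
t: 32.52
tcp_pos: [0.574, -0.1942, 0.0821]
tool_rot: [0.985, 0.174, 0.0, -0.0]
force: [-0.3, -0.1, -0.4]
finger_gap: 0.004
gripper_force: 0.0
```

apply_moves:
  plan:
    - [0,0,0.003,0,0,0,1]
    - [0,0,0.003,0,0,0,1]
    - [0,0,0.003,0,0,0,1]
    - [0,0,0.002,0,0,0,1]

```text
t: 33.02
tcp_pos: [0.5743, -0.1951, 0.0711]
tool_rot: [0.985, 0.174, 0.001, 0.0]
force: [-0.8, 0.6, -0.8]
finger_gap: 0.005
gripper_force: 0.0
```

apply_moves:
  plan:
    - [0,0,0.0015,0,0,0,1]
    - [0,0,0.0015,0,0,0,1]

```text
t: 33.28
tcp_pos: [0.5744, -0.1951, 0.068]
tool_rot: [0.985, 0.174, 0.001, 0.0]
force: [-0.5, 0.3, 0.4]
finger_gap: -0.0
gripper_force: 0.0
```

apply_moves:
  plan:
    - [0,0,0.0015,0,0,0,1]
    - [0,0,0.0015,0,0,0,1]

```text
t: 33.52
tcp_pos: [0.5744, -0.1951, 0.065]
tool_rot: [0.985, 0.174, 0.001, 0.0]
force: [-0.4, -0.8, 0.5]
finger_gap: 0.001
gripper_force: 0.0
```

```bash
python3 - <<'E'
from h import *
s=sense();print(s['t'],s['tcp_pos'],s['force'])
im=cv2.imread("pics/top0.png");g=im.min(2)
for r in range(160,186):print(r,g[r,288:310].tolist())
w=cv2.imread("pics/w7.png",0)
for r in range(130,196,3):print(r,w[r,236:284:3].tolist())
E
```

```text
33.525 [ 0.57437731 -0.19513209  0.06501134] [-0.35216138 -0.75853215  0.47660939]
160 [226, 241, 234, 161, 102, 94, 98, 98, 96, 99, 95, 97, 97, 101, 97, 103, 160, 230, 235, 169, 71, 29]
161 [227, 241, 234, 157, 103, 95, 97, 97, 95, 94, 93, 98, 95, 98, 97, 108, 174, 238, 235, 153, 55, 29]
162 [230, 243, 232, 149, 93, 96, 95, 98, 98, 93, 96, 95, 100, 96, 97, 107, 180, 240, 236, 151, 57, 29]
163 [232, 243, 232, 148, 94, 96, 99, 95, 95, 96, 97, 98, 99, 98, 96, 110, 180, 242, 236, 146, 49, 32]
164 [233, 242, 233, 150, 97, 95, 96, 95, 97, 95, 93, 99, 100, 94, 91, 111, 179, 241, 233, 138, 46, 26]
165 [234, 243, 232, 150, 93, 99, 97, 99, 96, 95, 98, 96, 98, 98, 95, 108, 183, 240, 233, 130, 42, 30]
166 [234, 243, 231, 142, 93, 91, 94, 93, 91, 91, 95, 92, 96, 100, 94, 120, 190, 242, 232, 124, 36, 31]
167 [234, 244, 231, 137, 95, 117, 125, 104, 84, 80, 76, 73, 75, 80, 93, 128, 194, 239, 231, 121, 33, 30]
168 [236, 242, 221, 128, 106, 163, 185, 133, 80, 65, 51, 48, 49, 56, 89, 145, 200, 233, 223, 114, 30, 29]
169 [215, 214, 181, 100, 101, 156, 161, 105, 59, 42, 38, 33, 33, 39, 68, 129, 197, 233
[... 2636 characters left out ...]
, 234]
169 [71, 137, 68, 47, 47, 44, 45, 40, 42, 41, 39, 37, 37, 101, 223, 239]
172 [67, 147, 69, 49, 46, 45, 42, 39, 41, 43, 38, 38, 39, 102, 228, 240]
175 [126, 152, 78, 51, 50, 43, 46, 46, 41, 44, 40, 41, 47, 102, 239, 235]
178 [230, 111, 121, 59, 49, 47, 40, 45, 43, 45, 41, 52, 70, 185, 239, 88]
181 [241, 240, 238, 118, 54, 53, 48, 44, 43, 45, 57, 53, 103, 237, 236, 47]
184 [241, 241, 240, 240, 164, 62, 51, 51, 50, 57, 51, 153, 205, 239, 110, 51]
187 [241, 241, 241, 241, 241, 170, 156, 105, 97, 97, 232, 241, 238, 240, 52, 55]
190 [240, 241, 242, 241, 220, 176, 238, 241, 239, 238, 228, 233, 238, 141, 50, 52]
193 [241, 241, 241, 240, 176, 167, 240, 241, 239, 240, 238, 238, 237, 56, 53, 52]
```

apply_moves:
  plan:
    - [0,0,0.0015,0,0,0,1]
    - [0,0,0.0015,0,0,0,1]
    - [0,0,0,0,0,0,1]

```text
t: 33.9
tcp_pos: [0.5742, -0.195, 0.062]
tool_rot: [0.985, 0.174, 0.0, 0.0]
force: [-0.2, 0.4, 0.5]
finger_gap: -0.004
gripper_force: 0.0
```

```bash
python3 - <<'E'
from h import *
s=sense();print(s['t'],s['tcp_pos'],s['force'])
w=cv2.imread("pics/w7.png",0); 
C=cam("wrist",dict(tool_rot=[.985,.173,-.001,-.001],tcp_pos=[.566,-.19625,.19925]))
print(plane(C,[[258.5,171.5],[245,171],[273,171],[258,186]],.074))
g=cv2.cvtColor(snapshot("wrist"),cv2.COLOR_RGB2GRAY);C=cam("wrist",s)
print(proj(C,[s['tcp_pos'],[.573,-.195,.074],[.573,-.195,.067],[.588,-.19,.07],[.573,-.211,.07],[.573,-.179,.07]]))
for r in range(176,270,5):print(r,g[r,190:326:5].tolist())
E
```

```text
33.9 [ 0.57424686 -0.19503354  0.06195738] [-0.19008276  0.35161867  0.4950247 ]
[[ 0.57588538 -0.19393132  0.074     ]
 [ 0.57148358 -0.18013981  0.074     ]
 [ 0.58169263 -0.20834975  0.074     ]
 [ 0.56044766 -0.19895906  0.074     ]]
[[257.27933373 231.97880277]
 [256.56820587 242.27512045]
 [256.57864277 237.08259441]
 [257.23936044 216.16163813]
 [280.12542116 246.88763436]
 [232.53383958 231.43057981]]
176 [148, 146, 72, 133, 147, 93, 128, 142, 147, 145, 55, 56, 56, 55, 54, 52, 52, 50, 54, 54, 52, 55, 56, 105, 147, 144, 46, 45]
181 [147, 145, 137, 112, 93, 89, 146, 146, 139, 61, 72, 79, 65, 53, 53, 52, 52, 51, 50, 52, 54, 50, 48, 142, 142, 42, 46, 42]
186 [153, 150, 148, 137, 120, 135, 68, 99, 87, 49, 78, 72, 76, 73, 69, 51, 51, 52, 51, 51, 53, 51, 79, 140, 140, 31, 41, 41]
191 [148, 149, 151, 151, 96, 86, 67, 130, 124, 104, 108, 79, 78, 76, 78, 72, 72, 69, 50, 50, 50, 51, 143, 139, 49, 43, 38, 41]
196 [153, 153, 152, 98, 92, 150, 143, 97, 110, 98, 147, 145, 130, 85, 73, 76, 74, 74, 76, 75, 50, 63, 140, 135, 41, 38, 39, 45]
201 [240, 241, 233, 171, 116, 149, 150, 148, 59, 142,
[... 1000 characters left out ...]
2, 34, 62, 69, 26, 59, 64, 27, 25, 24, 46, 40, 38, 36, 40, 39, 39, 37, 38]
246 [98, 150, 149, 152, 147, 146, 242, 238, 240, 38, 33, 64, 69, 24, 57, 67, 37, 25, 23, 44, 41, 38, 38, 39, 39, 37, 39, 38]
251 [91, 152, 156, 148, 240, 241, 240, 238, 240, 36, 32, 69, 66, 25, 46, 64, 37, 22, 21, 39, 41, 39, 37, 42, 40, 38, 37, 35]
256 [145, 153, 217, 242, 242, 243, 239, 240, 165, 40, 31, 69, 68, 24, 49, 69, 56, 19, 22, 35, 40, 39, 42, 36, 38, 38, 39, 31]
261 [152, 242, 241, 242, 241, 241, 241, 242, 55, 39, 35, 70, 69, 28, 36, 65, 61, 22, 20, 38, 34, 39, 38, 38, 37, 40, 39, 39]
266 [243, 241, 241, 241, 241, 241, 242, 242, 37, 38, 37, 70, 70, 26, 37, 65, 67, 18, 20, 27, 40, 38, 35, 41, 37, 36, 39, 35]
```

apply_moves:
  plan:
    - [0.003,0,0.0015,0,0,0,1]
    - [0,0,0.0015,0,0,0,1]
    - [0,0,0,0,0,0,1]

```text
t: 34.33
tcp_pos: [0.5771, -0.1939, 0.0589]
tool_rot: [0.985, 0.174, 0.0, 0.0]
force: [0.6, -0.3, -0.2]
finger_gap: 0.001
gripper_force: 0.0
```

apply_moves:
  plan:
    - [0,0,0.0015,0,0,0,1]
    - [0,0,0.0015,0,0,0,1]
    - [0,0,0,0,0,0,1]

```text
t: 34.7
tcp_pos: [0.577, -0.194, 0.0559]
tool_rot: [0.985, 0.174, 0.0, 0.0]
force: [0.5, 0.2, 0.3]
finger_gap: -0.003
gripper_force: 0.0
```

apply_moves:
  plan:
    - [0,0,0.001,0,0,0,1]
    - [0,0,0.001,0,0,0,1]
    - [0,0,0,0,0,0,1]

```text
t: 35.08
tcp_pos: [0.5771, -0.1941, 0.054]
tool_rot: [0.985, 0.174, 0.0, 0.0]
force: [0.9, -0.0, 0.1]
finger_gap: 0.001
gripper_force: 0.0
```

```bash
python3 - <<'E'
from h import *
s=sense();C=cam("wrist",s);R=Ro.from_quat(s['tool_rot']);print(s['t'],s['tcp_pos'],s['force'])
for x in(.011,.005,0):print(x,[(z,proj(C,[s['tcp_pos']+R.apply([x,0,z])])[0][1].round(1)) for z in(0,-.005,-.01,-.015,-.02)])
g=cv2.cvtColor(snapshot("wrist"),cv2.COLOR_RGB2GRAY)
for r in range(190,262,3):print(r,g[r,220:300:4].tolist())
for z in(.074,.064,.054): print(z,proj(C,[[.577+.016*np.cos(a),-.194+.016*np.sin(a),z] for a in(.35,.35+np.pi/2,.35-np.pi/2)]).round(0).tolist())
E
```

```text
35.075 [ 0.57711185 -0.19405443  0.05403063] [ 0.8997467  -0.00405319  0.14269164]
0.011 [(0, np.float64(216.5)), (-0.005, np.float64(219.7)), (-0.01, np.float64(222.9)), (-0.015, np.float64(226.4)), (-0.02, np.float64(230.1))]
0.005 [(0, np.float64(225.0)), (-0.005, np.float64(228.3)), (-0.01, np.float64(231.8)), (-0.015, np.float64(235.5)), (-0.02, np.float64(239.4))]
0 [(0, np.float64(232.0)), (-0.005, np.float64(235.4)), (-0.01, np.float64(239.1)), (-0.015, np.float64(242.9)), (-0.02, np.float64(247.0))]
190 [64, 117, 147, 99, 54, 77, 75, 77, 72, 68, 54, 51, 51, 50, 53, 51, 56, 49, 51, 47]
193 [67, 97, 83, 59, 65, 78, 76, 76, 74, 74, 75, 64, 50, 53, 55, 52, 53, 50, 52, 53]
196 [77, 119, 109, 99, 73, 75, 79, 74, 75, 71, 75, 75, 73, 56, 52, 54, 48, 53, 50, 49]
199 [74, 132, 131, 114, 73, 96, 76, 77, 77, 76, 75, 77, 75, 70, 71, 56, 49, 51, 54, 49]
202 [94, 113, 118, 129, 121, 142, 128, 92, 76, 78, 76, 78, 76, 76, 73, 74, 71, 51, 54, 52]
205 [148, 108, 101, 91, 137, 145, 144, 139, 131, 92, 77, 74, 75, 73, 70, 75, 76, 74, 53, 212]
208 [149, 147, 54, 73, 143, 144, 107, 59, 36, 35, 29, 
[... 997 characters left out ...]
, 38, 45]
244 [141, 142, 56, 31, 33, 34, 54, 68, 68, 28, 60, 70, 62, 21, 25, 27, 50, 44, 42, 40]
247 [126, 145, 56, 36, 33, 32, 60, 68, 69, 24, 47, 67, 65, 22, 20, 23, 49, 37, 38, 38]
250 [224, 239, 100, 37, 35, 35, 61, 68, 71, 21, 47, 65, 67, 20, 22, 20, 47, 38, 40, 35]
253 [238, 239, 241, 37, 31, 31, 64, 70, 68, 27, 49, 68, 68, 23, 17, 24, 42, 40, 38, 38]
256 [239, 241, 238, 35, 34, 33, 67, 67, 68, 25, 48, 66, 66, 21, 23, 23, 37, 37, 38, 41]
259 [241, 240, 240, 45, 43, 45, 68, 69, 67, 26, 43, 65, 63, 35, 34, 34, 38, 39, 35, 37]
0.074 [[257.0, 222.0], [230.0, 247.0], [284.0, 247.0]]
0.064 [[257.0, 215.0], [232.0, 239.0], [283.0, 239.0]]
0.054 [[257.0, 209.0], [233.0, 232.0], [281.0, 232.0]]
```

apply_moves:
  plan:
    - [0,0,0.0015,0,0,0,1]
    - [0,0,0.0015,0,0,0,1]
    - [0,0,0,0,0,0,1]

```text
t: 35.5
tcp_pos: [0.5771, -0.194, 0.0509]
tool_rot: [0.985, 0.174, 0.0, 0.0]
force: [-0.3, 0.9, 0.4]
finger_gap: 0.002
gripper_force: 0.0
```

apply_moves:
  plan:
    - [0,0,0.0015,0,0,0,1]
    - [0,0,0.0015,0,0,0,1]
    - [0,0,0,0,0,0,1]

```text
t: 35.88
tcp_pos: [0.5772, -0.1941, 0.0482]
tool_rot: [0.985, 0.174, 0.001, 0.0]
force: [-1.5, -0.3, 2.1]
finger_gap: 0.005
gripper_force: 1.0
```

apply_moves:
  plan:
    - [0,0,0.001,0,0,0,1]
    - [0,0,0.001,0,0,0,1]
    - [0,0,0,0,0,0,1]

```text
t: 36.25
tcp_pos: [0.5772, -0.1941, 0.0461]
tool_rot: [0.985, 0.174, 0.001, 0.0]
force: [-0.6, -0.5, 3.0]
finger_gap: 0.0
gripper_force: 1.4
```

apply_moves:
  plan:
    - [0,0,0.0015,0,0,0,1]
    - [0,0,0.0015,0,0,0,1]
    - [0,0,0,0,0,0,1]

```text
t: 36.62
tcp_pos: [0.5773, -0.1941, 0.0436]
tool_rot: [0.985, 0.174, 0.001, 0.0]
force: [-1.1, 1.0, 6.6]
finger_gap: -0.003
gripper_force: 3.3
```

apply_moves:
  plan:
    - [0,0,0.001,0,0,0,1]
    - [0,0,0.001,0,0,0,1]
    - [0,0,0,0,0,0,1]

```text
t: 37.0
tcp_pos: [0.5773, -0.1942, 0.0434]
tool_rot: [0.985, 0.174, 0.001, 0.0]
force: [-4.7, 2.7, 17.2]
finger_gap: 0.002
gripper_force: 8.3
```

apply_moves:
  plan:
    - [0,0,0,0,0,0,1]
    - [0,0,0,0,0,0,1]
    - [0,0,0,0,0,0,1]
    - [0,0,0,0,0,0,1]
    - [0,0,0,0,0,0,1]
    - [0,0,0,0,0,0,1]
    - [0,0,0,0,0,0,1]

```text
t: 37.88
tcp_pos: [0.5773, -0.1941, 0.0434]
tool_rot: [0.985, 0.174, 0.001, 0.0]
force: [-3.9, 1.6, 16.4]
finger_gap: 0.001
gripper_force: 8.2
```

```bash
python3 - <<'E'
from h import *
a=cv2.imread("pics/top0.png",0).astype(int);b=cv2.cvtColor(snapshot("top"),cv2.COLOR_RGB2GRAY).astype(int)
print(sense()['force'])
T=cam("top")
# cylinder's visible cap in the vee
for r in range(136,160,2):print(r,b[r,236:264:2].tolist())
print(proj(T,[[.6355,-.0153,.187],[.6355-.022,-.0153,.172],[.6355,.0067,.172],[.6355,-.0373,.172]]).round(1).tolist())
E
```

```text
[-4.59340453  1.17753102 16.67621716]
136 [245, 234, 222, 92, 180, 42, 60, 73, 75, 75, 95, 145, 231, 235]
138 [199, 173, 171, 133, 160, 67, 64, 77, 76, 92, 146, 126, 230, 228]
140 [110, 87, 79, 102, 129, 102, 39, 27, 38, 178, 238, 232, 238, 238]
142 [73, 75, 69, 67, 67, 90, 86, 75, 117, 224, 238, 236, 236, 243]
144 [86, 84, 82, 77, 71, 63, 60, 67, 110, 243, 242, 236, 237, 242]
146 [96, 92, 90, 86, 81, 77, 70, 62, 68, 208, 245, 236, 238, 239]
148 [100, 97, 94, 89, 87, 86, 81, 75, 68, 84, 169, 227, 238, 240]
150 [103, 100, 99, 95, 93, 88, 88, 83, 79, 72, 65, 94, 179, 226]
152 [107, 105, 102, 99, 97, 96, 92, 90, 84, 85, 78, 71, 67, 98]
154 [110, 108, 105, 103, 102, 100, 99, 93, 92, 90, 84, 80, 76, 68]
156 [115, 111, 109, 107, 106, 102, 101, 100, 99, 91, 92, 90, 84, 80]
158 [118, 115, 111, 110, 108, 108, 106, 104, 101, 101, 99, 93, 90, 86]
[[249.6, 145.0], [249.3, 152.6], [242.9, 145.9], [256.1, 146.3]]
```

apply_moves:
  plan:
    - [0,0,-0.003,0,0,0,1]
    - [0,0,-0.005,0,0,0,1]
    - [0,0,-0.02,0,0,0,1]
    - [0,0,-0.04,0,0,0,1]
    - [0,0,-0.05,0,0,0,1]
    - [0,0,-0.04,0,0,0,1]
    - [0,0,0,0,0,0,1]
    - [0,0,0,0,0,0,1]

```text
t: 38.92
tcp_pos: [0.5764, -0.1937, 0.1981]
tool_rot: [0.985, 0.174, -0.0, -0.0]
force: [0.1, -0.3, -0.1]
finger_gap: 0.0
gripper_force: 0.0
```

```bash
python3 -c "
from station import *
print(sign_off())"
```

```text
the job is handed in; nothing more can be done
None
```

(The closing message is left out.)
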